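# Load, dock and latch the specimen carrier

## Task

First turn the green thumbscrew anticlockwise by about a quarter turn, so that the latch toe stands well clear of the dock, and only then stand all the red-capped specimen pots upright in the yellow carrier while it is on its stand, leaving the blue-capped pots where they are. Next lift the carrier by its handle, keeping it level, and set it down inside the fence of the dock. Finally turn the green thumbscrew clockwise until the latch toe is home over the carrier's lug and the clutch slips, and stop at that first slip: it may slip by no more than a twelfth of a turn.

Things in the scene. Friction and masses are not known exactly. Their poses are not given: they have to be found in the camera images.
- red1: specimen pot standing upright, squat white body 39 mm diameter with a red screw cap 42 mm diameter; 40 mm tall in all, the cap being the top 14 mm; 50 g. Origin at the centre of its underside, z up along its axis. One of up to four that may be present (None if absent today); starts on the blue absorbent mat left of the robot
- red2: specimen pot standing upright, squat white body 39 mm diameter with a red screw cap 42 mm diameter; 40 mm tall in all, the cap being the top 14 mm; 50 g. Origin at the centre of its underside, z up along its axis. One of up to four that may be present (None if absent today); starts on the blue absorbent mat left of the robot
- red3: specimen pot standing upright, squat white body 39 mm diameter with a red screw cap 42 mm diameter; 40 mm tall in all, the cap being the top 14 mm; 50 g. Origin at the centre of its underside, z up along its axis. One of up to four that may be present (None if absent today); starts on the blue absorbent mat left of the robot
- red4: specimen pot standing upright, squat white body 39 mm diameter with a red screw cap 42 mm diameter; 40 mm tall in all, the cap being the top 14 mm; 50 g. Origin at the centre of its underside, z up along its axis. One of up to four that may be present (None if absent today); starts on the blue absorbent mat left of the robot
- blue1: specimen pot standing upright, squat white body 39 mm diameter with a blue screw cap 42 mm diameter; 40 mm tall in all, the cap being the top 14 mm; 50 g. Origin at the centre of its underside, z up along its axis. Standing among the red-capped ones; not part of this dispatch
- blue2: specimen pot standing upright, squat white body 39 mm diameter with a blue screw cap 42 mm diameter; 40 mm tall in all, the cap being the top 14 mm; 50 g. Origin at the centre of its underside, z up along its axis. Standing among the red-capped ones; not part of this dispatch
- carrier: loose yellow open tray with a red handle, 0.28 to 0.46 kg: 140 mm (its x) by 180 mm (its y), walls 28 mm high, 4 mm thick, floor 4 mm. Origin: centre of its underside, z up. A flat lug, 22 mm long and 50 mm wide, sticks out at rim height at each x end. Same when turned 180 degrees. Up to four pots fit, two on each side of the handle, e.g. at (+-41, +-36) mm
- handle (a point): middle of the carrier's red handle, 91 mm above the carrier's origin, axes as the carrier. A straight fixed bar along y, over the middle of the tray: 14 mm wide (x), 180 mm long, 22 mm high (its middle here), on thin end posts at y = +-87 mm. Pinch it across x from above
- stand_top (a point): centre of the top of the aluminium loading stand with a black rubber pad (160 x 195 mm, top 35 mm above the bench), fixed; x, y along its sides, z up. The carrier starts on it
- dock_seat (a point): centre of the top of the dark steel dock plate (8 mm thick, fixed), where the middle of the carrier's underside belongs; z up. A blue fence 10 mm above the plate leaves 154 mm (x) by 194 mm (y), 7 mm round the carrier, carrier's y along the dock's y. The turn latch stands 130 mm away along the dock's -x, on the robot's side. Stand and dock may have changed places
- thumb_grip (a point): point on the vertical axis of the green thumbscrew of the latch, 90 mm above the bench. Its grip is an upright bar 44 mm long (this point's x), 12 mm thick (its y), from 28 mm below to 12 mm above this point, on a round green foot, radius 18.5 mm. A white mark on the bar shows +x; the yellow mark on the black collar below lines up with it until the clutch slips
- latch (a joint): angle (rad) of the latch spindle with its steel toe (52 mm long, orange end, underside 40 mm above the bench). Grows clockwise seen from above; runs from a stop at 0 to a firm stop at 3.0; starts at 2.5 to 2.95, in the way of the seat, and is clear of it below 1.85. At 3.0 the toe points along the dock's +x, 4 mm above the near lug of a docked carrier. Drags with 0.05 N m, stays where left
- clutch (a joint): slip (rad) of the drag clutch: angle of the green thumbscrew relative to the latch spindle, 0 at the start, growing clockwise (turned back, it drives solidly). It stays near 0 while the thumbscrew takes the spindle along; with the latch on its stop the clutch slips at about 0.22 N m and this grows as the thumbscrew turns on
Things that resemble listed ones, but are neither listed nor needed, are in the scene too. Leave any brown, grey or orange look-alike of the red4 alone.

How it is judged:
By the outcome, as a careful person would: the job done as asked, in the order asked, and still so for the second after the job is handed in, with the robot touching nothing.
Of red1, red2, red3, red4 only 2 to 4 are there at a start; the rules pass over those that are not, and their reading is None.
At some moment in a run one of red1, red2, red3, red4 may be knocked a few centimetres aside while the robot is not near it.
It also fails if it takes over 200 s, if anything falls off the work surface, if the arm or the gripper's body presses on something with over 40 N, if the wrist force passes 120 N, or if a joint passes its speed limit or range.

## Robot

A 6-joint arm with a two-finger parallel gripper is mounted at the origin on the work surface. World frame = base frame: x ahead of the robot, y to its left, z up, the work surface at z = 0. Lengths are in mm, angles in rad, forces in N, time in s.
With the tool pointing down it reaches from about 425 to 950 mm from the base axis. Payload 3.5 kg.
Tool frame: the origin (TCP) lies between the finger pads; the fingertips stand 22 mm ahead of it and the grasp point (between the pads) lies 3 mm ahead of it; z points along the fingers, x is the direction in which the jaws open and shut, and the axes are right-handed (so a half turn about z gives the same grasp; the last joint's range is limited). The gripper opens to 85 mm and grips with 20 to 120 N. Pads are 22 mm wide; open, the fingers measure 114 mm over their backs; the gripper's body (76 mm by 85 mm) begins 54 mm behind the grasp point. The pads swing forward as they close: fully open they stand 13 mm farther back than shut.
Start: joints at [1.177, 0.286, 1.577, -0, 1.279, -0.15], TCP at [162.903, 655.034, 253.325] pointing down, gripper open.
Joint ranges: [-2.77, 2.77], [-0.9, 2.22], [0.21, 2.48], [-1.53, 4.67], [0.24, 2.81], [-2.84, 2.84]. Speed limits (rad/s): [2.79, 2.79, 3.14, 3.14, 3.14, 3.14].

## Interface

Orientations are given as a 3x3 rotation matrix whose columns are the frame's x, y, z axes.
In Python, from cell import robot gives the robot as it stands. The module is installed in compiled form; this text tells all that it offers.
- The arm moves only by the tool move_arm, never from a script. Its argument "commands" is a list of rows, each a list of 4 numbers: the shift along the tool's x, y, z in cm, then the turn about the tool's z in rad. A call has 1 to 12 rows; each row is the pose to reach, as a shift and turn from the pose commanded when the call began, along the tool's axes at that moment; what a row does not reach only later rows make up. A row lasts 1/12 s, in which the tool goes at most 41.7 mm and 7.16 degrees, less where a joint would pass 70% of its speed; a pose out of reach is approached as far as the arm can. A call with a gripper value outside its range is refused whole. "hand" is the closure, from -1 (fully open) to 1 (shut), set as the call begins (left out, the last holds). The fingers move at their own pace and stop on an object; "force" is the grip in N (left out, the last holds). Time passes only in rows, so rows that repeat a pose let the fingers close. It gives the time, the measured TCP pose, the force and the opening at its end, in the units of the state.
- robot.state(): the state, without advancing time (a new reading comes with each control period).
- robot.grab_frame(name): name is "side" or "top" or "wrist"; returns a dict with "image" (384x512x3 uint8, red, green, blue), "depth" (384x512 float32, mm along the optical axis (not along the pixel's ray), 0 where there is no reading), "mtx" (3x3 intrinsics, pixels), "k1" (the pictures are not rectified: a ray, as slopes to the right and down, at radius r is drawn at 1 + k1 r^2 times it, then the intrinsics apply), "xyz" and "attitude" of the camera in the world; the wrist camera has in their place "hand_eye" (4x4, takes a point from camera to tool coordinates, whose origin is the TCP and whose axes are the tool frame's). Camera axes: x right, y down, z forward; pixel columns grow to the right and rows downward; lengths in mm; the calibration is good to about 2 mm. A picture is of the moment at which its call begins: read the wrist's pose just before it.
- robot.job_done(): hands the job in, once; it reports no verdict.
The state is a dict: "clock": time; "qpos": joint angles; "joint_velocities": joint speeds; "joint_efforts": joint torques, N m; "tool_pos": TCP position; "tcp_rot": TCP orientation; "force": force on the tool from outside, world axes, zero at the start; "moment": the same for the moment, N m; "opening": opening from 0.0 (shut) to 1.0 (fully open).
Only numpy, scipy, OpenCV 4.12 (cv2) and the standard library are available. Lean on these libraries where they do the work, as an engineer would, in place of code of your own. Each camera call takes 0.05 s, during which the arm holds its last target. There are 200 camera calls.

## Working session

There is one attempt and no reset: what is moved stays moved. The work goes in short steps, Python scripts to look and compute and a tool call to move; the robot and the scene stay as the last step left them, time stands still between calls to the robot, and variables do not carry over. Pictures are saved under pics/ and viewed, about 12 in all and at most 16, crops included, and the job is handed in when it is done.

Besides the shell and the picture viewer there is one more tool, called after ">>>" as name(argument=value, ...) on one line, values as JSON. move_arm: Moves the arm, as the interface text tells. Its arguments: {"type":"object","properties":{"commands":{"type":"array","items":{"type":"array","items":{"type":"number"}}},"hand":{"type":"number"},"force":{"type":"number"}},"required":["commands"]}

```bash
mkdir -p pics; cat > h.py <<'E'
import numpy as np, cv2
from cell import robot
np.set_printoptions(precision=1,suppress=True)
def grab(n):
    s=robot.state(); f=robot.grab_frame(n)
    if n=="wrist":
        T=np.eye(4);T[:3,:3]=s["tcp_rot"];T[:3,3]=s["tool_pos"]; f["T"]=T@np.array(f["hand_eye"])
    else:
        T=np.eye(4);T[:3,:3]=f["attitude"];T[:3,3]=f["xyz"]; f["T"]=T
    return f
def cloud(f):
    K=np.array(f["mtx"]);k=f["k1"]
    v,u=np.mgrid[:384,:512]
    x=(u-K[0,2])/K[0,0];y=(v-K[1,2])/K[1,1]
    a,b=x.copy(),y.copy()
    for _ in range(8):
        g=1+k*(a*a+b*b);a=x/g;b=y/g
    d=f["depth"]
    P=np.stack([a*d,b*d,d],-1)@f["T"][:3,:3].T+f["T"][:3,3]
    P[d<=0]=np.nan
    return P
def save(f,name,sc=1.5):
    cv2.imwrite("pics/"+name,cv2.resize(f["image"][:,:,::-1],None,fx=sc,fy=sc,interpolation=cv2.INTER_CUBIC))
E
python3 - <<'E'
from h import *
for n in("top","side"):
    f=grab(n);save(f,n+"0.png");np.savez(n+"0.npz",img=f["image"],P=cloud(f))
    print(n,f["T"],f["mtx"],f["k1"])
s=robot.state();print(s)
E
```

```text
top [[   0.    -1.     0.2  285.3]
 [  -1.    -0.     0.     0.7]
 [  -0.    -0.2   -1.  1128.8]
 [   0.     0.     0.     1. ]] [[498.5   0.  254.5]
 [  0.  498.5 185.5]
 [  0.    0.    1. ]] -0.18072184745880696
side [[   0.8   -0.5    0.5  107.2]
 [  -0.7   -0.5    0.5 -407.3]
 [   0.    -0.7   -0.7  659.3]
 [   0.     0.     0.     1. ]] [[373.6   0.  253.7]
 [  0.  373.6 190.5]
 [  0.    0.    1. ]] -0.07491245704681318
{'clock': 0.1, 'qpos': array([ 1.2,  0.3,  1.6,  0. ,  1.3, -0.1]), 'joint_velocities': array([-0., -0., -0., -0.,  0.,  0.]), 'joint_efforts': array([  0. , -40.7, -29.4,  -0. ,   0. ,   0. ]), 'tool_pos': array([162.7, 654.5, 252.1]), 'tcp_rot': array([[ 0.2,  1. , -0. ],
       [ 1. , -0.2, -0. ],
       [-0. , -0. , -1. ]]), 'force': array([ 0. , -0.5, -0. ]), 'moment': array([ 0. ,  0.1, -0. ]), 'opening': 0.9998766356328287}
```

View pics/top0.png

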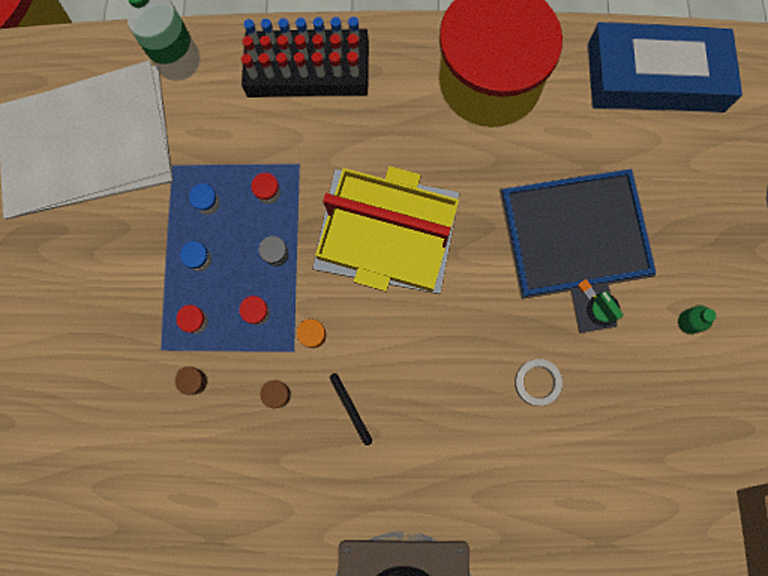

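View pics/side0.png

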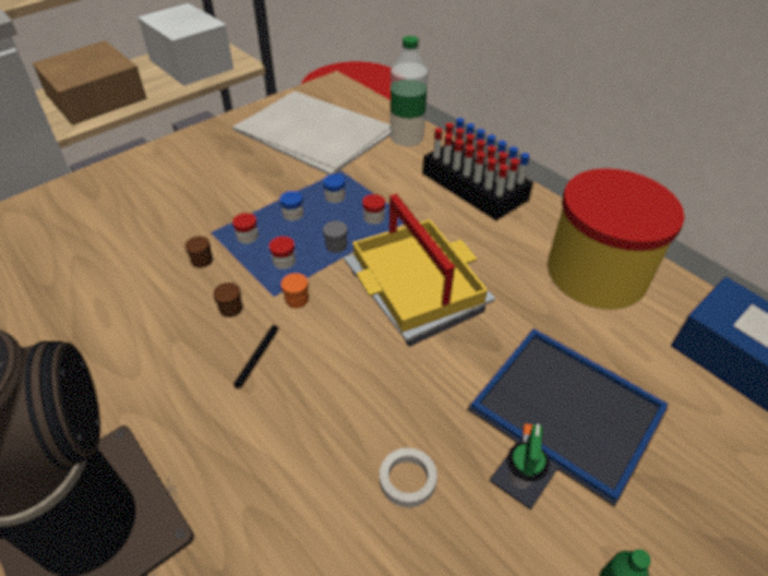

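Three red pots are on the mat (viewed px 189,318; 252,309; 265,186). The blue pots are at (202,196) and (194,254), with grey, orange and brown decoys nearby. The carrier is on the stand near (388,230), the dock is near (578,233), and the thumbscrew is at (604,308) with its orange toe end at (585,287).

```bash
python3 - <<'E'
from h import *
for n in("top","side"):
    d=np.load(n+"0.npz");img=d["img"];P=d["P"];hsv=cv2.cvtColor(img,cv2.COLOR_RGB2HSV)
    H,S,V=[hsv[...,i].astype(int) for i in range(3)]
    red=((H<6)|(H>174))&(S>150); blue=(H>100)&(H<125)&(S>150);yel=(H>24)&(H<34)&(S>150);gr=(H>50)&(H<85)&(S>100);org=(H>=6)&(H<14)&(S>190)&(V>150)
    z=P[...,2]
    print(n)
    for nm,m,lo,hi in(("red",red,30,48),("blue",blue,30,48),("bar",red,125,145),("yel",yel,55,75),("green",gr,55,110),("greenTop",gr,94,108),("org",org,30,60)):
        m=m&(z>lo)&(z<hi)
        k,lab,st,ce=cv2.connectedComponentsWithStats(m.astype(np.uint8))
        for i in range(1,k):
            if st[i,4]>(15 if nm in("org","greenTop") else 40):
                Q=P[lab==i];c,sz,a=cv2.minAreaRect(Q[:,:2].astype(np.float32))
                print(nm,st[i,4],"px",ce[i]*1.5,"mean",Q.mean(0),"rect",np.array(c),np.array(sz),"ang %.2f"%a,"z",np.percentile(Q[:,2],[5,50,95]))
    # fence
    m=(blue|((H>100)&(H<125)&(S>110)))&(P[...,1]<-150)&(P[...,1]>-480)&(P[...,0]>380)&(P[...,0]<760)&(z<35)&(z>5)
    k,lab,st,ce=cv2.connectedComponentsWithStats(m.astype(np.uint8));i=1+np.argmax(st[1:,4]);Q=P[lab==i]
    c,sz,a=cv2.minAreaRect(Q[:,:2].astype(np.float32));print("fence",st[i,4],np.array(c),np.array(sz),a,np.percentile(Q[:,2],[5,50,95]))
f=cv2.imread("pics/top0.png");
d=np.load("side0.npz");im=d["img"][270:350,310:400,::-1]
d=np.load("top0.npz");im2=d["img"][175:235,365:435,::-1]
a=cv2.resize(im,(400,400),interpolation=cv2.INTER_CUBIC);b=cv2.resize(im2,(400,343),interpolation=cv2.INTER_CUBIC)
b=cv2.copyMakeBorder(b,0,57,0,0,0);cv2.imwrite("pics/crop1.png",np.hstack([a,b]))
E
```

```text
top
red 231 px [264.1 185.5] mean [627.5 215.7  39.2] rect [628.1 215.9] [38.3 38.1] ang 27.90 z [35.3 39.4 43. ]
red 260 px [252.9 309.3] mean [436.  225.3  38.8] rect [436.5 226. ] [39.2 39.1] ang 67.31 z [34.6 39.  42.5]
red 251 px [189.3 317.9] mean [422.3 321.9  38.9] rect [423.3 322.4] [38.7 39.4] ang 0.45 z [34.8 39.  42.7]
blue 238 px [201.7 196.4] mean [611.1 313.   39. ] rect [611.6 313.5] [41.2 37.7] ang 46.31 z [34.8 39.2 42.1]
blue 257 px [193.1 253.9] mean [520.3 321.2  39.2] rect [520.8 322.3] [40.4 39.8] ang 56.80 z [34.7 39.4 42.7]
bar 113 px [485.2  86.2] mean [ 744.1 -114.8  139.9] rect [ 748.9 -112.9] [124.7  27.1] ang 70.41 z [133.2 140.1 144.6]
bar 581 px [385.6 214.5] mean [554.8  26.6 135.4] rect [555.5  26.5] [179.1  14.3] ang 74.15 z [130.5 135.7 138.9]
yel 440 px [399.4 182.2] mean [624.6   8.1  61.9] rect [613.3   9.7] [179.9  64.9] ang 74.40 z [57.8 62.1 65.5]
yel 488 px [372.1 269.7] mean [491.8  47.5  62.1] rect [508.1  40.4] [180.5  83.8] ang 74.12 z [58.6 62.2 65.5]
green 250 px [171.5  50.3] mean [835.  363.7  91.3] rect [838.  365.6] [30.6 70. ] ang
[... 1563 characters left out ...]
2 65.9] ang 45.70 z [ 76.3  93.  108.4]
green 445 px [529.8 455.4] mean [ 426.9 -294.3   78.7] rect [ 435.1 -291. ] [40.5 39.5] ang 78.12 z [ 57.   74.1 102.1]
green 334 px [632.3 563.1] mean [ 416.1 -439.8   71.7] rect [ 421.4 -440.2] [25.3 31.8] ang 36.89 z [56.8 71.3 85.6]
greenTop 90 px [407.3 102.9] mean [836.3 356.6 101.1] rect [837.7 357.5] [21. 65.] ang 48.89 z [ 95.  100.7 107.4]
greenTop 155 px [534.9 446.2] mean [ 427.9 -295.1  100.4] rect [ 432.  -292.8] [40.8 12.2] ang 34.74 z [ 96.4 100.9 103. ]
org 145 px [294.1 283.4] mean [398.2 134.6  39.8] rect [398.1 136. ] [36.8 34.5] ang 69.10 z [38.3 39.8 41.6]
fence 1442 [ 559.6 -271. ] [170.2 207.2] 9.790229797363281 [10.4 16.8 19.1]
```

View pics/crop1.png

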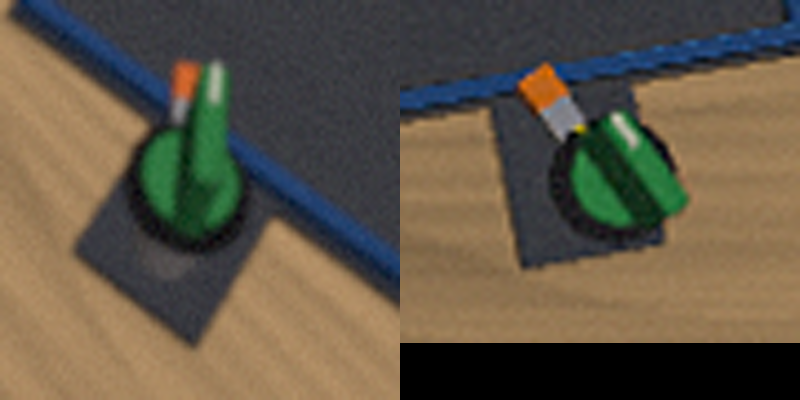

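The thumbscrew bar is aligned with the toe: bar at about 36.5°, dock x at about 9.7°, so the latch is at about 2.54. I'll add a move helper and go there.

```bash
cat >> h.py <<'E'
def goto(*wps):
    s=robot.state();R=s["tcp_rot"];p=s["tool_pos"];psi=np.degrees(np.arctan2(R[1,0],R[0,0]))
    print("t %.1f at"%s["clock"],p,"psi %.1f q1 %.2f q6 %.3f"%(psi,s["qpos"][0],s["qpos"][5]),"F",s["force"],"M",np.round(s["moment"],3),"op %.3f"%s["opening"],"tilt",np.round(R[:2,2],3))
    for w in wps:
        d=R.T@(np.array(w[:3])-p)/10;t=(psi-w[3]+180)%360-180
        print("  ->",w,":",np.round(d,2).tolist(),round(np.radians(t),3))
E
python3 - <<'E'
from h import *
goto((480,150,250,20),(433,-291,230,-53.5))
print(robot.grab_frame("wrist")["hand_eye"])
E
```

```text
t 0.1 at [162.7 654.5 252.1] psi 76.0 q1 1.18 q6 -0.150 F [ 0.  -0.5 -0. ] M [ 0.   0.1 -0. ] op 1.000 tilt [-0. -0.]
  -> (480, 150, 250, 20) : [-41.3, 42.97, 0.28] 0.978
  -> (433, -291, 230, -53.5) : [-85.23, 49.06, 2.37] 2.261
[[   1.    -0.     0.    -0. ]
 [   0.     1.     0.3  -68.8]
 [  -0.    -0.3    1.  -119.2]
 [   0.     0.     0.     1. ]]
```

>>> move_arm(commands=[[-41.3,43,0.3,0.98],[-41.3,43,0.3,0.98],[-41.3,43,0.3,0.98],[-41.3,43,0.3,0.98],[-41.3,43,0.3,0.98],[-41.3,43,0.3,0.98],[-41.3,43,0.3,0.98],[-41.3,43,0.3,0.98],[-41.3,43,0.3,0.98],[-41.3,43,0.3,0.98],[-41.3,43,0.3,0.98],[-41.3,43,0.3,0.98]], hand=-1)

```text
clock: 1.15
tool_pos: [429.6, 230.0, 250.7]
tcp_rot: [[0.94, 0.34, 0.0], [0.34, -0.94, 0.0], [0.0, -0.0, -1.0]]
force: [0.8, 0.5, 0.3]
opening: 0.998
```

```bash
python3 - <<'E'
from h import *
goto((480,150,250,20),(433,-291,210,-53.5))
E
```

```text
t 1.1 at [429.6 230.  250.7] psi 19.9 q1 0.28 q6 -0.064 F [0.8 0.5 0.3] M [-0. -0.  0.] op 0.998 tilt [0. 0.]
  -> (480, 150, 250, 20) : [2.01, 9.23, 0.07] -0.002
  -> (433, -291, 210, -53.5) : [-17.41, 49.11, 4.07] 1.281
```

>>> move_arm(commands=[[2,9.2,0,0],[2,9.2,0,0],[2,9.2,0,0],[-17.4,49,3,1.28],[-17.4,49,3,1.28],[-17.4,49,3,1.28],[-17.4,49,3,1.28],[-17.4,49,3,1.28],[-17.4,49,3,1.28],[-17.4,49,3,1.28],[-17.4,49,3,1.28],[-17.4,49,3,1.28]])

```text
clock: 2.15
tool_pos: [438.9, -221.3, 225.3]
tcp_rot: [[0.708, -0.706, 0.0], [-0.706, -0.708, 0.0], [0.0, -0.0, -1.0]]
force: [0.9, -0.2, 0.6]
opening: 1.001
```

```bash
python3 - <<'E'
from h import *
goto((433,-291,210,-53.5))
E
```

```text
t 2.1 at [ 438.9 -221.3  225.3] psi -44.9 q1 -0.67 q6 0.110 F [ 0.9 -0.2  0.6] M [ 0.  0. -0.] op 1.001 tilt [0. 0.]
  -> (433, -291, 210, -53.5) : [4.51, 5.35, 1.53] 0.15
```

>>> move_arm(commands=[[4.5,5.3,1.5,0.15],[4.5,5.3,1.5,0.15],[4.5,5.3,1.5,0.15],[4.5,5.3,1.5,0.15],[4.5,5.3,1.5,0.15],[4.5,5.3,1.5,0.15]])

```text
clock: 2.65
tool_pos: [434.7, -287.9, 210.6]
tcp_rot: [[0.601, -0.799, 0.0], [-0.799, -0.601, 0.0], [-0.0, -0.0, -1.0]]
force: [1.7, -0.2, 0.5]
opening: 0.999
```

```bash
cat >> h.py <<'E'
def thumb(f,name):
    P=cloud(f);hsv=cv2.cvtColor(f["image"],cv2.COLOR_RGB2HSV);H,S,V=[hsv[...,i].astype(int) for i in range(3)]
    z=P[...,2];gr=(H>45)&(H<88)&(S>80)
    near=(np.hypot(P[...,0]-433,P[...,1]+291)<40)
    m=near&(z>96)&(z<108);m2=m&gr
    for nm,mm in(("bartop",m),("bartop green",m2)):
        if mm.sum()<10: continue
        Q=P[mm];c,sz,a=cv2.minAreaRect(Q[:,:2].astype(np.float32));u,sv,vt=np.linalg.svd(Q[:,:2]-Q[:,:2].mean(0),full_matrices=False)
        print(nm,mm.sum(),np.array(c),np.array(sz),"ang %.1f"%a,"pca %.1f"%np.degrees(np.arctan2(vt[0,1],vt[0,0])),"z",np.median(Q[:,2]))
    org=(H>=4)&(H<16)&(S>170)&(V>140)&(z>25)&(z<60)&(np.hypot(P[...,0]-433,P[...,1]+291)<70)
    if org.sum()>5: q=np.nanmean(P[org],0);print("toe end",q,"dir deg %.1f"%np.degrees(np.arctan2(q[1]+291,q[0]-433)))
    save(f,name)
E
python3 - <<'E'
from h import *
f=grab("wrist");thumb(f,"w1.png")
goto((433,-291,90,-53.5))
E
```

```text
bartop 906 [ 435.  -291.4] [43.7 12. ] ang 34.9 pca -145.3 z 100.08002452181451
bartop green 743 [ 435.  -291.4] [43.7 12. ] ang 34.9 pca -146.1 z 100.00223957107755
toe end [ 469.1 -269.3   48.9] dir deg 31.0
t 2.7 at [ 434.8 -287.8  210.7] psi -53.0 q1 -0.78 q6 0.146 F [-0.2  0.1  0.5] M [-0.  0.  0.] op 1.001 tilt [0. 0.]
  -> (433, -291, 90, -53.5) : [0.15, 0.34, 12.07] 0.008
```

View pics/w1.png

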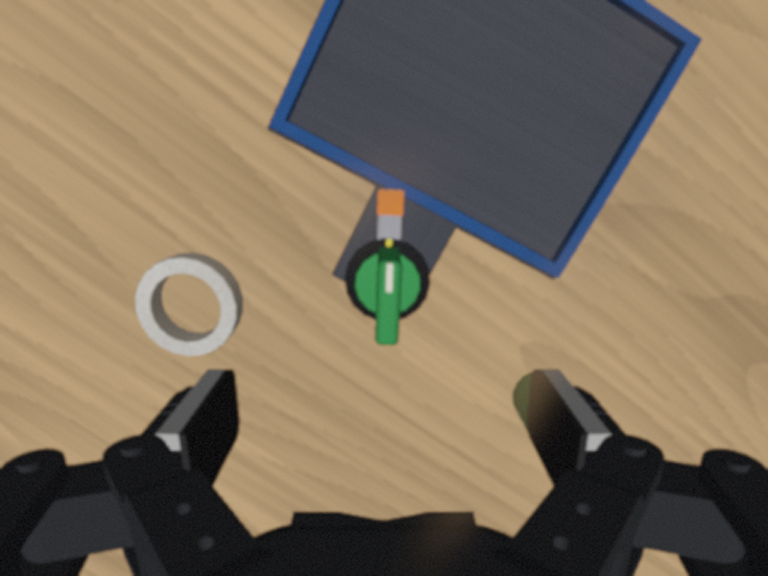

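The wrist view shows the bar centred at (388,290) with the toe end at (391,203), in line with it. I'll descend over the bar, which is at 35.3°.

>>> move_arm(commands=[[0.25,0.2,4,0.03],[0.25,0.2,8,0.03],[0.25,0.2,10,0.03],[0.25,0.2,12.0,0.03],[0.25,0.2,12.0,0.03],[0.25,0.2,12.0,0.03],[0.25,0.2,12.0,0.03]])

```text
clock: 3.28
tool_pos: [435.4, -292.5, 92.1]
tcp_rot: [[0.576, -0.817, 0.002], [-0.817, -0.576, -0.002], [0.003, -0.0, -1.0]]
force: [-0.2, -0.1, -0.1]
opening: 0.998
```

```bash
python3 - <<'E'
from h import *
goto((434.7,-291.2,90,-54.7))
E
```

```text
t 3.3 at [ 435.4 -292.5   92.1] psi -54.8 q1 -0.79 q6 0.172 F [-0.2 -0.1 -0.1] M [ 0. -0.  0.] op 0.998 tilt [ 0. -0.]
  -> (434.7, -291.2, 90, -54.7) : [-0.14, -0.02, 0.21] -0.002
```

Close on the bar.

>>> move_arm(commands=[[-0.14,0,0.15,0],[-0.14,0,0.15,0],[-0.14,0,0.15,0],[-0.14,0,0.15,0],[-0.14,0,0.15,0],[-0.14,0,0.15,0],[-0.14,0,0.15,0],[-0.14,0,0.15,0],[-0.14,0,0.15,0],[-0.14,0,0.15,0]], hand=1, force=30)

```text
clock: 4.12
tool_pos: [433.7, -291.5, 89.3]
tcp_rot: [[0.575, -0.818, 0.0], [-0.818, -0.575, -0.001], [0.001, 0.0, -1.0]]
force: [0.0, -0.5, 2.4]
opening: 0.136
```

```bash
python3 - <<'E'
from h import *
goto()
E
```

```text
t 4.1 at [ 433.7 -291.5   89.3] psi -54.9 q1 -0.79 q6 0.172 F [ 0.  -0.5  2.4] M [-0.   0.1  0.1] op 0.136 tilt [ 0. -0.]
```

>>> move_arm(commands=[[0,0,0,-0.12],[0,0,0,-0.24],[0,0,0,-0.36],[0,0,0,-0.48],[0,0,0,-0.6],[0,0,0,-0.72],[0,0,0,-0.8],[0,0,0,-0.8]])

```text
clock: 4.78
tool_pos: [433.8, -291.6, 89.3]
tcp_rot: [[0.988, -0.156, 0.001], [-0.156, -0.988, -0.001], [0.001, 0.001, -1.0]]
force: [0.1, -0.4, 2.1]
opening: 0.14
```

```bash
python3 - <<'E'
from h import *
goto()
E
```

```text
t 4.8 at [ 433.8 -291.6   89.3] psi -9.0 q1 -0.79 q6 -0.629 F [ 0.1 -0.4  2.1] M [-0.1 -0.   0. ] op 0.140 tilt [ 0. -0.]
```

>>> move_arm(commands=[[0,0,0,-0.12],[0,0,0,-0.24],[0,0,0,-0.36],[0,0,0,-0.48],[0,0,0,-0.6],[0,0,0,-0.72],[0,0,0,-0.8],[0,0,0,-0.8],[0,0,0,-0.8]])

```text
clock: 5.53
tool_pos: [433.9, -291.6, 89.3]
tcp_rot: [[0.803, 0.596, 0.001], [0.596, -0.803, -0.001], [0.0, 0.001, -1.0]]
force: [1.1, -0.4, 1.8]
opening: 0.136
```

```bash
python3 - <<'E'
from h import *
goto((434,-291.2,210,35))
E
```

```text
t 5.5 at [ 433.9 -291.6   89.3] psi 36.6 q1 -0.79 q6 -1.425 F [ 1.1 -0.4  1.8] M [-0.1 -0.2  0. ] op 0.136 tilt [ 0. -0.]
  -> (434, -291.2, 210, 35) : [0.04, -0.01, -12.07] 0.028
```

Release, retreat and check with the wrist camera.

>>> move_arm(commands=[[0,0,0,0],[0,0,0,0],[0,0,0,0],[0,0,0,0],[0,0,0,0],[0,0,-3,0],[0,0,-7,0],[0,0,-11,0],[0,0,-13,0],[0,0,-13,0],[0,0,-13,0]], hand=-1)

```text
clock: 6.45
tool_pos: [434.0, -291.7, 220.6]
tcp_rot: [[0.801, 0.599, 0.003], [0.599, -0.801, -0.003], [0.001, 0.004, -1.0]]
force: [-0.8, -0.0, -1.0]
opening: 0.998
```

```bash
cat >> h.py <<'E'
def pots(f,col="red"):
    P=cloud(f);hsv=cv2.cvtColor(f["image"],cv2.COLOR_RGB2HSV);H,S,V=[hsv[...,i].astype(int) for i in range(3)]
    m=((H<6)|(H>174))&(S>150) if col=="red" else (H>100)&(H<125)&(S>150)
    z=P[...,2];m=m&(z>28)&(z<90)&(P[...,0]<720)
    k,lab,st,ce=cv2.connectedComponentsWithStats(m.astype(np.uint8))
    for i in range(1,k):
        if st[i,4]>60:
            Q=P[lab==i];Q=Q[Q[:,2]>np.percentile(Q[:,2],80)-6]
            c,r=cv2.minEnclosingCircle(Q[:,:2].astype(np.float32));b=cv2.minAreaRect(Q[:,:2].astype(np.float32))
            print(col,st[i,4],"circ",np.array(c),"r %.1f"%r,"rect",np.array(b[0]),np.array(b[1]),"z",np.median(Q[:,2]))
E
python3 - <<'E'
from h import *
f=grab("wrist");thumb(f,"w2.png")
t=grab("top");pots(t);save(t,"top1.png")
goto((480,50,230,40),(436.5,225,180,20))
E
```

```text
bartop 867 [ 434.3 -290.7] [11.7 43.6] ang 36.5 pca -53.3 z 100.1770837497238
bartop green 683 [ 434.  -290.4] [11.6 42.8] ang 36.5 pca -54.3 z 100.11198802701824
red 235 circ [628.1 216.4] r 20.5 rect [627.6 215.9] [37.2 38.2] z 39.923178535304714
red 261 circ [436.3 226.5] r 20.8 rect [436.4 225.4] [39.1 39.1] z 39.039018108136815
red 252 circ [422.3 322.3] r 20.7 rect [422.4 323.2] [39.1 38.4] z 38.9396269967458
t 6.5 at [ 432.8 -290.5  217.4] psi 36.8 q1 -0.79 q6 -1.428 F [-0.2  0.2 -0.7] M [-0.  0.  0.] op 1.000 tilt [-0.  0.]
  -> (480, 50, 230, 40) : [24.17, -24.46, -1.2] -0.056
  -> (436.5, 225, 180, 20) : [31.16, -41.07, 3.84] 0.293
```

View pics/w2.png

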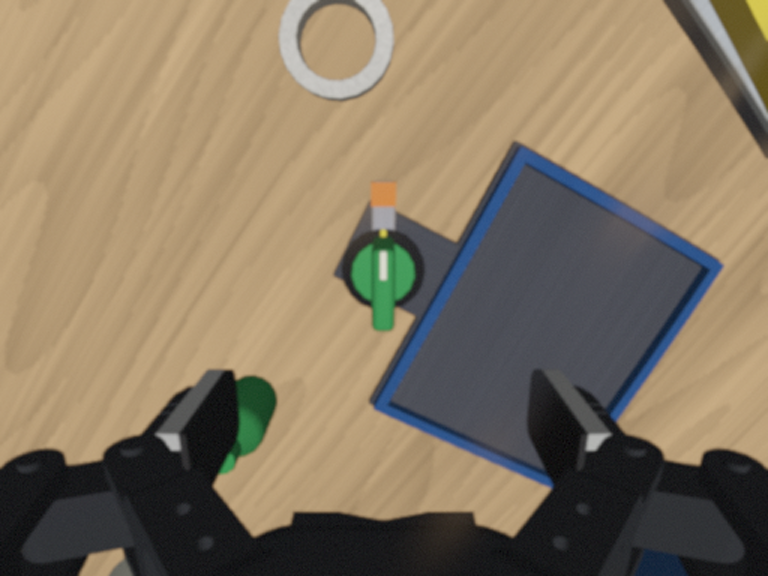

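Latch is clear, with the toe swung about 91°. Next, the first pot (436,226).

```bash
python3 - <<'E'
from h import *
goto((490,-30,220,74),(437,226,170,74))
E
```

```text
t 6.5 at [ 432.8 -290.5  217.4] psi 36.8 q1 -0.79 q6 -1.428 F [-0.2  0.2 -0.7] M [-0.  0.  0.] op 1.000 tilt [-0.  0.]
  -> (490, -30, 220, 74) : [20.18, -17.45, -0.22] -0.65
  -> (437, 226, 170, 74) : [31.26, -41.11, 4.84] -0.65
```

>>> move_arm(commands=[[20.2,-17.4,0,-0.65],[20.2,-17.4,0,-0.65],[20.2,-17.4,0,-0.65],[20.2,-17.4,0,-0.65],[20.2,-17.4,0,-0.65],[20.2,-17.4,0,-0.65],[20.2,-17.4,0,-0.65],[31.3,-41.1,4.8,-0.65],[31.3,-41.1,4.8,-0.65],[31.3,-41.1,4.8,-0.65],[31.3,-41.1,4.8,-0.65],[31.3,-41.1,4.8,-0.65]])

```text
clock: 7.55
tool_pos: [447.4, 171.3, 178.7]
tcp_rot: [[0.276, 0.961, -0.004], [0.961, -0.276, -0.001], [-0.002, -0.004, -1.0]]
force: [0.1, -0.1, -0.0]
opening: 1.003
```

```bash
python3 - <<'E'
from h import *
goto((437,226,170,74))
E
```

```text
t 7.5 at [447.4 171.3 178.7] psi 74.0 q1 0.15 q6 -1.138 F [ 0.1 -0.1 -0. ] M [ 0.  -0.1  0. ] op 1.003 tilt [-0. -0.]
  -> (437, 226, 170, 74) : [4.97, -2.5, 0.87] -0.0
```

>>> move_arm(commands=[[4.2,-2,0,0],[4.2,-2,0,0],[4.2,-2,0,0],[4.2,-2,0,0],[4.2,-2,0,0]])

```text
clock: 7.97
tool_pos: [441.8, 214.5, 180.4]
tcp_rot: [[0.276, 0.961, -0.002], [0.961, -0.276, -0.001], [-0.001, -0.001, -1.0]]
force: [0.9, -0.0, -0.9]
opening: 1.0
```

```bash
python3 - <<'E'
from h import *
f=grab("wrist");pots(f);save(f,"w3.png")
goto((437,226,48,74))
E
```

```text
red 2102 circ [421.  321.6] r 20.5 rect [421.3 321.9] [40.1 39.4] z 38.55330202021361
red 1883 circ [434.8 225.5] r 20.5 rect [434.7 225.8] [39.4 40.4] z 38.45213986223766
t 8.0 at [442.  214.2 180.7] psi 73.9 q1 0.24 q6 -1.045 F [-0.1 -0.2  0.6] M [-0. -0.  0.] op 1.000 tilt [-0. -0.]
  -> (437, 226, 48, 74) : [1.0, -0.8, 13.27] -0.002
```

View pics/w3.png

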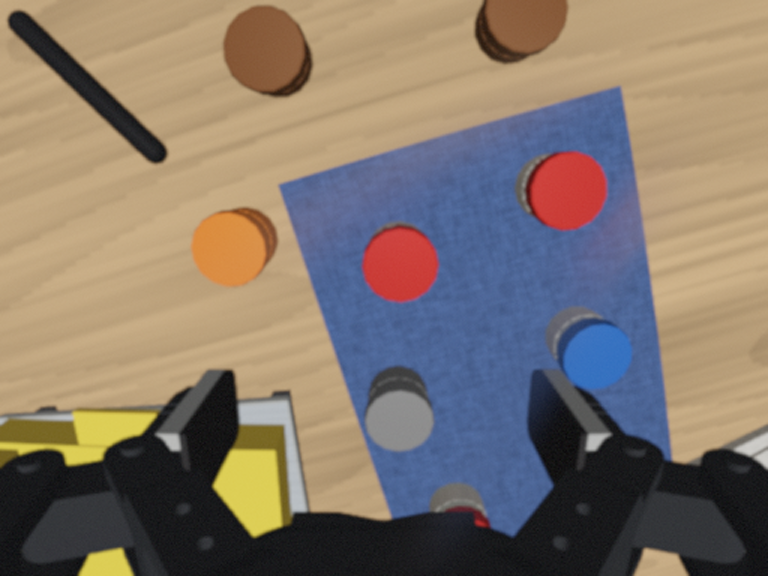

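Reds at (400,263) and (567,190), orange (232,248), with clearance for the jaws. Grasping pot A with a 6 mm offset to tool -y, so the body stays clear of the handle when placing.

```bash
python3 - <<'E'
from h import *
goto((429,227.4,100,74),(429,227.4,46,74))
E
```

```text
t 8.0 at [442.  214.2 180.7] psi 73.9 q1 0.24 q6 -1.045 F [-0.1 -0.2  0.6] M [-0. -0.  0.] op 1.000 tilt [-0. -0.]
  -> (429, 227.4, 100, 74) : [0.91, -1.61, 8.07] -0.002
  -> (429, 227.4, 46, 74) : [0.92, -1.6, 13.47] -0.002
```

>>> move_arm(commands=[[0.9,-1.6,4,0],[0.9,-1.6,8,0],[0.9,-1.6,11,0],[0.9,-1.6,13,0],[0.9,-1.6,13.4,0],[0.9,-1.6,13.4,0],[0.9,-1.6,13.4,0]], hand=-1)

```text
clock: 8.6
tool_pos: [430.3, 228.1, 48.5]
tcp_rot: [[0.277, 0.961, 0.002], [0.961, -0.277, 0.0], [0.001, 0.001, -1.0]]
force: [0.3, -0.7, 0.9]
opening: 0.999
```

```bash
python3 - <<'E'
from h import *
goto((429,227.4,46,74))
E
```

```text
t 8.6 at [430.3 228.1  48.5] psi 73.9 q1 0.28 q6 -1.011 F [ 0.3 -0.7  0.9] M [-0. -0. -0.] op 0.999 tilt [0. 0.]
  -> (429, 227.4, 46, 74) : [-0.1, -0.11, 0.25] -0.001
```

>>> move_arm(commands=[[0,0,0,0],[0,0,0,0],[0,0,0,0],[0,0,0,0],[0,0,0,0],[0,0,0,0],[0,0,0,0]], hand=1, force=30)

```text
clock: 9.18
tool_pos: [429.9, 229.0, 48.8]
tcp_rot: [[0.275, 0.961, 0.002], [0.961, -0.275, 0.0], [0.001, 0.002, -1.0]]
force: [-1.4, -1.5, 6.1]
opening: 0.475
```

```bash
python3 - <<'E'
from h import *
goto((460,190,200,74))
E
```

```text
t 9.2 at [429.9 229.   48.8] psi 74.0 q1 0.28 q6 -1.011 F [-1.4 -1.5  6.1] M [-0.2  0.2 -0. ] op 0.475 tilt [0. 0.]
  -> (460, 190, 200, 74) : [-2.91, 3.99, -15.12] 0.001
```

>>> move_arm(commands=[[0,0,-2,0],[0,0,-5,0],[0,0,-9,0],[0,0,-13,0],[-5,4,-15,0],[-9,4,-15,0],[-12,4,-15,0],[-12,4,-15,0],[-12,4,-15,0],[-12,4,-15,0]])

```text
clock: 10.02
tool_pos: [434.3, 102.3, 197.2]
tcp_rot: [[0.277, 0.961, 0.0], [0.961, -0.277, 0.001], [0.001, -0.0, -1.0]]
force: [0.3, 0.5, -1.0]
opening: 0.476
```

```bash
cat >> h.py <<'E'
def carrier(f,z0=35,near=None):
    P=cloud(f);hsv=cv2.cvtColor(f["image"],cv2.COLOR_RGB2HSV);H,S,V=[hsv[...,i].astype(int) for i in range(3)];z=P[...,2]
    red=((H<6)|(H>174))&(S>140)&(z>z0+92)&(z<z0+110)&(P[...,0]<700); yel=(H>22)&(H<36)&(S>110)&(z>z0+18)&(z<z0+38)
    for nm,m in(("bar",red),("rim",yel)):
        k,lab,st,ce=cv2.connectedComponentsWithStats(m.astype(np.uint8))
        for i in range(1,k):
            if st[i,4]>150:
                Q=P[lab==i];b=cv2.minAreaRect(Q[:,:2].astype(np.float32));print(nm,st[i,4],np.array(b[0]),np.array(b[1]),"ang %.1f"%b[2],"z",np.median(Q[:,2]))
    m=red|yel;Q=P[m];b=cv2.minAreaRect(Q[:,:2].astype(np.float32));print("all",np.array(b[0]),np.array(b[1]),"ang %.1f"%b[2])
E
python3 - <<'E'
from h import *
f=grab("wrist");carrier(f);save(f,"w4.png")
f=grab("top");carrier(f);pots(f)
goto()
E
```

```text
rim 659 [472.4 -17. ] [19.9 58.6] ang 1.5 z 60.686802140520626
all [519.1  20.2] [118.4 188. ] ang 1.7
bar 571 [555.4  26.5] [179.1  14.4] ang 73.8 z 135.82501658856575
rim 202 [ 763.2 -126.2] [154.9  50.6] ang 78.0 z 62.15504344188082
rim 499 [613.8   9.7] [180.8  65.1] ang 73.9 z 61.92693541921244
rim 355 [484.1   0.3] [ 55.4 130.5] ang 12.8 z 62.20264663466355
all [621.3 -96.9] [405.8 350.3] ang 82.0
red 234 circ [628.1 216.1] r 19.8 rect [628.7 216.3] [37.8 37.7] z 39.522153710161206
red 253 circ [422.1 323.3] r 20.6 rect [423.  322.4] [38.8 39.2] z 39.40051568462809
t 10.1 at [434.3 103.2 197.1] psi 74.1 q1 0.01 q6 -1.288 F [-0.3  0.7 -0.4] M [-0. -0. -0.] op 0.472 tilt [-0.  0.]
```

View pics/w4.png

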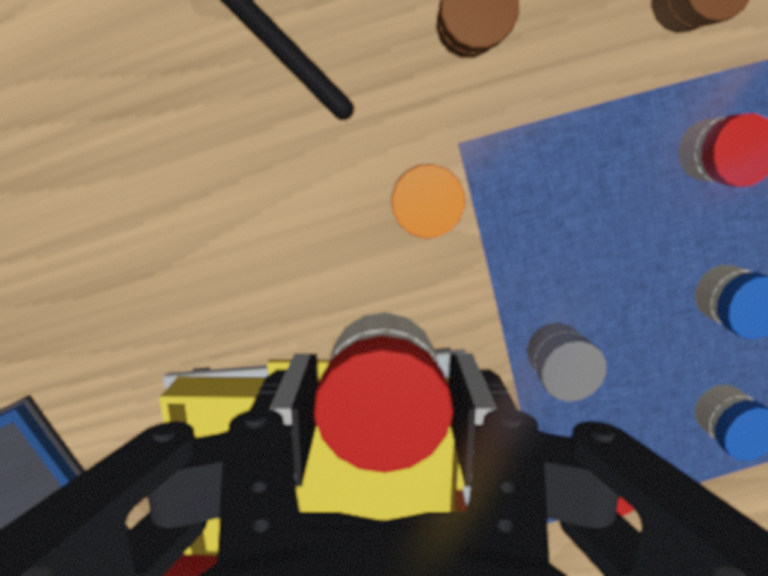

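Pot A is held well (cap at 383,405). The wrist camera doesn't see much of the carrier, so I'll use the top view, bias-corrected by about (1.2,1) mm: carrier at about (554.2,25.5), y-axis at 74.1°.

```bash
python3 - <<'E'
from h import *
goto((508.4,38.5,190,74.1),(508.4,38.5,92,74.1))
E
```

```text
t 10.1 at [434.3 103.2 197.1] psi 74.1 q1 0.01 q6 -1.288 F [-0.3  0.7 -0.4] M [-0. -0. -0.] op 0.472 tilt [-0.  0.]
  -> (508.4, 38.5, 190, 74.1) : [-4.19, 8.9, 0.7] -0.0
  -> (508.4, 38.5, 92, 74.1) : [-4.2, 8.91, 10.5] -0.0
```

>>> move_arm(commands=[[-4.2,8.9,0.5,0],[-4.2,8.9,0.5,0],[-4.2,8.9,0.5,0],[-4.2,8.9,0.5,0],[-4.2,8.9,3,0],[-4.2,8.9,6,0],[-4.2,8.9,8.5,0],[-4.2,8.9,10,0],[-4.2,8.9,10,0],[-4.2,8.9,10,0]])

```text
clock: 10.95
tool_pos: [507.3, 39.0, 96.4]
tcp_rot: [[0.273, 0.962, -0.003], [0.962, -0.273, 0.001], [-0.0, -0.003, -1.0]]
force: [-0.1, 0.0, 0.7]
opening: 0.478
```

```bash
python3 - <<'E'
from h import *
goto((508.4,38.5,89,74.1))
E
```

```text
t 10.9 at [507.3  39.   96.4] psi 74.1 q1 -0.12 q6 -1.417 F [-0.1  0.   0.7] M [ 0.  -0.1  0. ] op 0.478 tilt [-0.  0.]
  -> (508.4, 38.5, 89, 74.1) : [-0.02, 0.12, 0.74] 0.001
```

>>> move_arm(commands=[[0,0.1,0.3,0],[0,0.1,0.5,0],[0,0.1,0.7,0],[0,0.1,0.7,0],[0,0.1,0.7,0]])

```text
clock: 11.37
tool_pos: [509.7, 37.1, 90.9]
tcp_rot: [[0.275, 0.961, 0.001], [0.961, -0.275, -0.0], [0.0, 0.001, -1.0]]
force: [0.3, -0.1, -0.1]
opening: 0.48
```

```bash
python3 - <<'E'
from h import *
goto((508.4,38.5,88,74.1))
E
```

```text
t 11.4 at [509.7  37.1  90.9] psi 74.0 q1 -0.13 q6 -1.418 F [ 0.3 -0.1 -0.1] M [ 0. -0.  0.] op 0.480 tilt [ 0. -0.]
  -> (508.4, 38.5, 88, 74.1) : [0.1, -0.16, 0.29] -0.001
```

>>> move_arm(commands=[[0,0,0.1,0],[0,0,0.2,0],[0,0,0.25,0],[0,0,0.25,0],[0,0,0.25,0]])

```text
clock: 11.78
tool_pos: [509.4, 37.1, 87.9]
tcp_rot: [[0.275, 0.961, -0.0], [0.961, -0.275, -0.0], [-0.0, -0.0, -1.0]]
force: [-0.0, -0.3, -0.0]
opening: 0.474
```

```bash
python3 - <<'E'
from h import *
goto((508.4,38.5,88,74.1))
E
```

```text
t 11.8 at [509.4  37.1  87.9] psi 74.0 q1 -0.13 q6 -1.418 F [-0.  -0.3 -0. ] M [-0.   0.1  0. ] op 0.474 tilt [-0. -0.]
  -> (508.4, 38.5, 88, 74.1) : [0.11, -0.14, -0.01] -0.001
```

>>> move_arm(commands=[[0,0,0.1,0],[0,0,0.1,0],[0,0,0.1,0]])

```text
clock: 12.03
tool_pos: [509.6, 37.1, 87.9]
tcp_rot: [[0.275, 0.961, -0.001], [0.961, -0.275, -0.0], [-0.0, -0.0, -1.0]]
force: [-2.9, -0.2, 5.7]
opening: 0.478
```

>>> move_arm(commands=[[0,0,0,0],[0,0,0,0],[0,0,0,0],[0,0,-0.5,0],[0,0,-2,0],[0,0,-5,0],[0,0,-9,0],[0,0,-12,0],[0,0,-12,0]], hand=-0.3)

```text
clock: 12.78
tool_pos: [513.5, 36.8, 215.2]
tcp_rot: [[0.275, 0.961, 0.014], [0.961, -0.275, -0.002], [0.002, 0.014, -1.0]]
force: [0.4, -0.6, 1.1]
opening: 0.648
```

```bash
python3 - <<'E'
from h import *
f=grab("top");carrier(f);pots(f)
goto((440,310,180,74.1))
E
```

```text
rim 202 [ 762.6 -127.2] [155.6  50.6] ang 78.5 z 62.58941190070993
all [ 611.4 -164.9] [270.1 348.3] ang 81.9
red 234 circ [628.7 216.4] r 20.1 rect [627.8 215.6] [37.7 38.4] z 39.484151296438995
red 253 circ [422.5 322.8] r 20.6 rect [422.  321.8] [36.6 39.3] z 39.380186229345554
t 12.8 at [512.   36.9 211.8] psi 74.0 q1 -0.13 q6 -1.418 F [ 0.  -0.3 -0.5] M [ 0.  -0.   0.1] op 0.648 tilt [ 0. -0.]
  -> (440, 310, 180, 74.1) : [24.27, -14.46, 3.08] -0.001
```

>>> move_arm(commands=[[24.3,-14.4,3,0],[24.3,-14.4,3,0],[24.3,-14.4,3,0],[24.3,-14.4,3,0],[24.3,-14.4,3,0],[24.3,-14.4,3,0],[24.3,-14.4,3,0],[24.3,-14.4,3,0],[24.3,-14.4,3,0],[24.3,-14.4,3,0],[24.3,-14.4,3,0]], hand=-1)

```text
clock: 13.75
tool_pos: [437.9, 309.4, 176.3]
tcp_rot: [[0.276, 0.961, -0.001], [0.961, -0.276, -0.001], [-0.001, -0.001, -1.0]]
force: [0.3, 0.1, 0.5]
opening: 0.998
```

```bash
python3 - <<'E'
from h import *
f=grab("wrist");pots(f)
f=grab("top");carrier(f);pots(f)
goto((427,320.2,47,74.1))
E
```

```text
red 1981 circ [420.9 322.6] r 20.3 rect [420.9 322.6] [39.7 39.5] z 38.46443665181047
bar 570 [555.4  26.4] [178.8  14.2] ang 73.8 z 135.82236572292697
rim 206 [ 762.6 -127. ] [155.6  50.9] ang 78.2 z 63.066701735236165
rim 505 [613.6   9.7] [180.7  65.5] ang 73.8 z 61.91108473440909
rim 509 [508.1  39.9] [181.   84.4] ang 74.7 z 62.00994131207631
all [621.8 -92.5] [415.1 350.2] ang 82.2
red 231 circ [628.6 216.6] r 20.0 rect [628.2 216.3] [38.5 36.9] z 39.77982623876869
red 270 circ [510.4  39.5] r 20.4 rect [510.4  39.5] [39.5 36.8] z 78.34862513423582
red 202 circ [422. 323.] r 20.5 rect [422.1 318.5] [37.8 31.9] z 38.979973890088786
t 13.8 at [438.3 309.2 176.7] psi 73.9 q1 0.43 q6 -0.865 F [ 0.7 -0.   0.1] M [ 0. -0. -0.] op 1.001 tilt [-0. -0.]
  -> (427, 320.2, 47, 74.1) : [0.75, -1.39, 12.97] -0.003
```

Pot A stands in the carrier with its top at z≈78, close to the near wall. Pot B next, with a smaller offset.

```bash
python3 - <<'E'
from h import *
goto((423.8,321.8,49,74.1))
E
```

```text
t 13.8 at [438.3 309.2 176.7] psi 73.9 q1 0.43 q6 -0.865 F [ 0.7 -0.   0.1] M [ 0. -0. -0.] op 1.001 tilt [-0. -0.]
  -> (423.8, 321.8, 49, 74.1) : [0.81, -1.74, 12.77] -0.003
```

>>> move_arm(commands=[[0.8,-1.75,3,0],[0.8,-1.75,7,0],[0.8,-1.75,10,0],[0.8,-1.75,12,0],[0.8,-1.75,12.7,0],[0.8,-1.75,12.7,0],[0.8,-1.75,12.7,0],[0.8,-1.75,12.7,0]])

```text
clock: 14.52
tool_pos: [424.9, 323.3, 51.9]
tcp_rot: [[0.276, 0.961, 0.003], [0.961, -0.276, 0.002], [0.003, 0.003, -1.0]]
force: [0.6, 0.3, -0.4]
opening: 1.0
```

```bash
python3 - <<'E'
from h import *
goto((423.8,321.8,49,74.1))
E
```

```text
t 14.5 at [424.9 323.3  51.9] psi 74.0 q1 0.46 q6 -0.831 F [ 0.6  0.3 -0.4] M [-0.   0.   0.1] op 1.000 tilt [0. 0.]
  -> (423.8, 321.8, 49, 74.1) : [-0.18, -0.07, 0.29] -0.002
```

>>> move_arm(commands=[[-0.1,0,0.25,0],[-0.1,0,0.25,0],[-0.1,0,0.25,0],[-0.1,0,0.25,0],[-0.1,0,0.25,0],[-0.1,0,0.25,0],[-0.1,0,0.25,0],[-0.1,0,0.25,0],[-0.1,0,0.25,0]], hand=1, force=30)

```text
clock: 15.27
tool_pos: [423.5, 322.3, 48.3]
tcp_rot: [[0.275, 0.961, 0.001], [0.961, -0.275, 0.0], [0.001, 0.001, -1.0]]
force: [-1.2, -0.4, 6.5]
opening: 0.473
```

```bash
python3 - <<'E'
from h import *
goto((480,190,200,74))
f=grab("wrist");pots(f)
P=cloud(f);print(P[260,::32,:].round(0)[5:12])
E
```

```text
t 15.3 at [423.5 322.3  48.3] psi 74.0 q1 0.46 q6 -0.832 F [-1.2 -0.4  6.5] M [-0.1  0.1  0. ] op 0.473 tilt [0. 0.]
  -> (480, 190, 200, 74) : [-11.15, 9.08, -15.17] 0.001
red 6777 circ [421.9 322.9] r 22.1 rect [420.9 322.9] [40.8 42.1] z 38.47623383172497
[[426. 265.  -2.]
 [406. 302.  55.]
 [417. 310.  39.]
 [421. 323.  38.]
 [425. 337.  39.]
 [420. 349.  54.]
 [456. 370.   0.]]
```

```bash
python3 - <<'E'
from h import *
goto((423.5,322.3,210,74.1),(607.1,47.9,210,74.1))
E
```

```text
t 15.3 at [423.5 322.3  48.3] psi 74.0 q1 0.46 q6 -0.832 F [-1.4 -1.   6.2] M [-0.1  0.2  0. ] op 0.475 tilt [0. 0.]
  -> (423.5, 322.3, 210, 74.1) : [0.02, 0.01, -16.17] -0.001
  -> (607.1, 47.9, 210, 74.1) : [-21.31, 25.21, -16.17] -0.001
```

>>> move_arm(commands=[[0,0,-3,0],[0,0,-7,0],[0,0,-11,0],[0,0,-15,0],[-21.3,25.2,-16.2,0],[-21.3,25.2,-16.2,0],[-21.3,25.2,-16.2,0],[-21.3,25.2,-16.2,0],[-21.3,25.2,-16.2,0],[-21.3,25.2,-16.2,0],[-21.3,25.2,-16.2,0],[-21.3,25.2,-16.2,0]])

```text
clock: 16.32
tool_pos: [607.2, 45.7, 208.6]
tcp_rot: [[0.276, 0.961, -0.001], [0.961, -0.276, 0.0], [-0.0, -0.001, -1.0]]
force: [1.0, 1.1, -0.6]
opening: 0.473
```

```bash
python3 - <<'E'
from h import *
goto((607.1,47.9,210,74.1))
E
```

```text
t 16.3 at [607.2  45.7 208.6] psi 74.0 q1 -0.09 q6 -1.383 F [ 1.   1.1 -0.6] M [ 0.1 -0.   0. ] op 0.473 tilt [-0.  0.]
  -> (607.1, 47.9, 210, 74.1) : [0.21, -0.07, -0.14] -0.002
```

```bash
python3 - <<'E'
from h import *
f=grab("wrist");carrier(f);save(f,"w5.png")
P=cloud(f);hsv=cv2.cvtColor(f["image"],cv2.COLOR_RGB2HSV)
H,S=hsv[...,0].astype(int),hsv[...,1].astype(int);m=((H<6)|(H>174))&(S>140)&(P[...,2]>185)&(P[...,2]<215)
b=cv2.minAreaRect(P[m][:,:2].astype(np.float32));print("held",m.sum(),b)
goto()
E
```

```text
bar 2884 [541.1 -19.5] [85.8 13.7] ang 74.5 z 135.3252813544088
bar 1812 [570.5  83.7] [58.5 13.3] ang 72.8 z 135.50666928400332
rim 4791 [507.8  38.7] [181.6  87.3] ang 75.1 z 61.31867888620195
rim 1876 [601.2 -40.6] [108.7  47.6] ang 47.6 z 61.21578654236825
rim 589 [618.2  84.8] [29.9 50.7] ang 74.7 z 61.185912682979165
all [615.2   8.6] [181.  310.1] ang 74.3
held 6792 ((604.4059448242188, 46.46879196166992), (40.71312713623047, 41.455142974853516), 74.12959289550781)
t 16.4 at [610.8  40.  209.3] psi 73.8 q1 -0.10 q6 -1.384 F [ 1.5 -2.7  0.2] M [-0.2 -0.1  0.1] op 0.478 tilt [ 0. -0.]
```

View pics/w5.png

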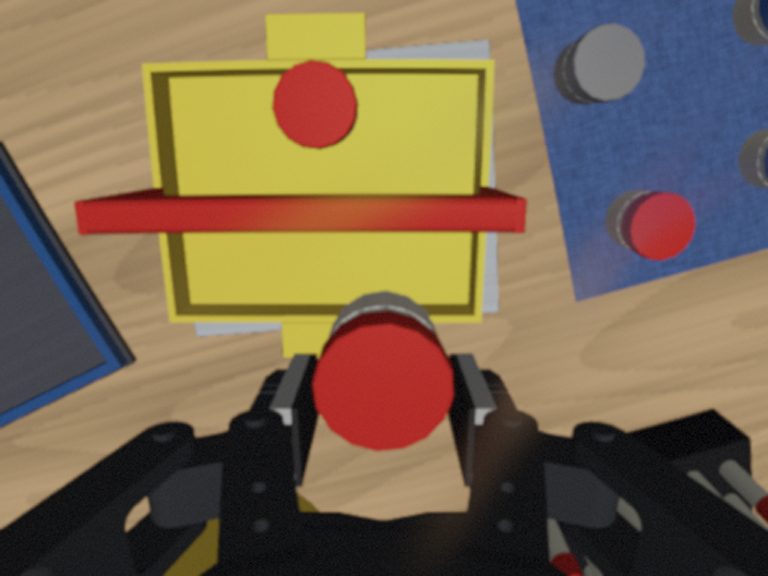

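Carrier centre is confirmed at (554,25.5). In the view, pot A is upright at (315,105), the held pot is at (383,380) and pot C is at (660,225).

```bash
python3 - <<'E'
from h import *
goto((607.1,47.9,91,74.2))
E
```

```text
t 16.4 at [610.8  40.  209.3] psi 73.8 q1 -0.10 q6 -1.384 F [ 1.5 -2.7  0.2] M [-0.2 -0.1  0.1] op 0.478 tilt [ 0. -0.]
  -> (607.1, 47.9, 91, 74.2) : [0.7, -0.64, 11.83] -0.008
```

>>> move_arm(commands=[[0,0,0,0],[0,0,0,0],[0,0,2,0],[0,0,2,0],[0,0,2,0]])

```text
clock: 16.78
tool_pos: [604.6, 49.3, 187.5]
tcp_rot: [[0.273, 0.962, -0.005], [0.962, -0.273, 0.001], [-0.001, -0.005, -1.0]]
force: [-0.8, 0.8, -0.4]
opening: 0.474
```

```bash
python3 - <<'E'
from h import *
goto((607.1,47.9,91,74.2))
E
```

```text
t 16.8 at [604.6  49.3 187.5] psi 74.1 q1 -0.09 q6 -1.380 F [-0.8  0.8 -0.4] M [ 0.1 -0.  -0. ] op 0.474 tilt [-0.  0.]
  -> (607.1, 47.9, 91, 74.2) : [-0.07, 0.32, 9.65] -0.001
```

>>> move_arm(commands=[[0,0.1,3,0],[0,0.1,6,0],[0,0.1,8,0],[0,0.1,9,0],[0,0.1,9.3,0],[0,0.1,9.3,0],[0,0.1,9.3,0],[0,0.1,9.3,0]])

```text
clock: 17.45
tool_pos: [608.9, 47.6, 98.6]
tcp_rot: [[0.275, 0.961, 0.004], [0.961, -0.275, -0.0], [0.001, 0.004, -1.0]]
force: [0.4, -0.2, -0.6]
opening: 0.478
```

```bash
python3 - <<'E'
from h import *
goto((607.1,47.9,91,74.2))
E
```

```text
t 17.4 at [608.9  47.6  98.6] psi 74.0 q1 -0.09 q6 -1.380 F [ 0.4 -0.2 -0.6] M [ 0. -0.  0.] op 0.478 tilt [ 0. -0.]
  -> (607.1, 47.9, 91, 74.2) : [-0.02, -0.19, 0.76] -0.003
```

>>> move_arm(commands=[[0,-0.1,0.3,0],[0,-0.1,0.6,0],[0,-0.1,0.8,0],[0,-0.1,0.9,0],[0,-0.1,0.9,0],[0,-0.1,0.9,0]])

```text
clock: 17.95
tool_pos: [606.6, 47.8, 87.4]
tcp_rot: [[0.275, 0.961, 0.0], [0.961, -0.275, -0.0], [-0.0, 0.0, -1.0]]
force: [-0.2, 0.2, 0.2]
opening: 0.473
```

```bash
python3 - <<'E'
from h import *
goto((607.1,47.9,88,74.2))
E
```

```text
t 17.9 at [606.6  47.8  87.4] psi 74.0 q1 -0.09 q6 -1.380 F [-0.2  0.2  0.2] M [-0.   0.1 -0. ] op 0.473 tilt [ 0. -0.]
  -> (607.1, 47.9, 88, 74.2) : [0.03, 0.04, -0.06] -0.003
```

>>> move_arm(commands=[[0,0,0,0],[0,0,0,0],[0,0,0,0],[0,0,-0.5,0],[0,0,-2,0],[0,0,-5,0],[0,0,-9,0],[0,0,-11,0],[0,0,-11,0],[0,0,-11,0]], hand=-0.3)

```text
clock: 18.78
tool_pos: [607.7, 47.8, 199.9]
tcp_rot: [[0.275, 0.961, 0.005], [0.961, -0.275, -0.0], [0.001, 0.005, -1.0]]
force: [0.6, 0.1, -0.2]
opening: 0.651
```

```bash
python3 - <<'E'
from h import *
goto((641,209,170,74.2))
f=grab("wrist");pots(f)
E
```

```text
t 18.8 at [607.7  47.8 199.9] psi 74.0 q1 -0.09 q6 -1.380 F [ 0.6  0.1 -0.2] M [-0.  0. -0.] op 0.651 tilt [ 0. -0.]
  -> (641, 209, 170, 74.2) : [16.42, -1.24, 3.0] -0.003
red 2632 circ [510.2  39.5] r 20.3 rect [510.5  39.1] [38.8 39.1] z 77.55587915251759
red 62 circ [526.3 -54.6] r 1.2 rect [526.2 -54.6] [1.6 2. ] z 84.01779645659622
red 1528 circ [627.4 215.7] r 20.8 rect [627.5 215.3] [39.8 39.2] z 38.607181807216676
red 2080 circ [603.9  48.2] r 20.8 rect [603.6  48.7] [38.3 39.9] z 77.44600295830548
```

>>> move_arm(commands=[[16.4,-1.2,1,0],[16.4,-1.2,1,0],[16.4,-1.2,1,0],[16.4,-1.2,1,0],[16.4,-1.2,3,0],[16.4,-1.2,3,0],[16.4,-1.2,3,0],[16.4,-1.2,3,0]], hand=-1)

```text
clock: 19.5
tool_pos: [639.4, 207.8, 166.0]
tcp_rot: [[0.276, 0.961, -0.003], [0.961, -0.276, -0.001], [-0.002, -0.003, -1.0]]
force: [0.1, -0.7, 0.5]
opening: 1.0
```

```bash
python3 - <<'E'
from h import *
goto((630.3,214.7,52,74.2))
f=grab("wrist");pots(f)
E
```

```text
t 19.5 at [639.4 207.8 166. ] psi 74.0 q1 0.16 q6 -1.127 F [ 0.1 -0.7  0.5] M [ 0.1 -0.   0. ] op 1.000 tilt [-0. -0.]
  -> (630.3, 214.7, 52, 74.2) : [0.43, -1.04, 11.4] -0.004
red 2118 circ [627.2 215.8] r 20.5 rect [627.2 216. ] [39.5 40.1] z 38.47315641982425
red 357 circ [578.7 112. ] r 6.0 rect [578.8 112.2] [ 1.9 11.9] z 85.44313945950097
red 2511 circ [604.  49.] r 21.1 rect [604.8  49.2] [40.9 37.3] z 77.46871203287735
```

>>> move_arm(commands=[[0.4,-1.05,3,0],[0.4,-1.05,6,0],[0.4,-1.05,9,0],[0.4,-1.05,10.5,0],[0.4,-1.05,11.4,0],[0.4,-1.05,11.4,0],[0.4,-1.05,11.4,0],[0.4,-1.05,11.4,0]])

```text
clock: 20.22
tool_pos: [633.0, 215.5, 55.9]
tcp_rot: [[0.276, 0.961, 0.004], [0.961, -0.276, 0.001], [0.002, 0.004, -1.0]]
force: [0.1, -0.9, 0.3]
opening: 1.0
```

```bash
python3 - <<'E'
from h import *
goto((630.3,214.7,48.5,74.2))
E
```

```text
t 20.2 at [633.  215.5  55.9] psi 74.0 q1 0.18 q6 -1.115 F [ 0.1 -0.9  0.3] M [ 0. -0.  0.] op 1.000 tilt [0. 0.]
  -> (630.3, 214.7, 48.5, 74.2) : [-0.16, -0.24, 0.74] -0.003
```

>>> move_arm(commands=[[-0.05,-0.1,0.5,0],[-0.05,-0.1,0.5,0],[-0.05,-0.1,0.5,0],[-0.05,-0.1,0.5,0]])

```text
clock: 20.55
tool_pos: [630.2, 215.4, 48.8]
tcp_rot: [[0.275, 0.961, 0.001], [0.961, -0.275, 0.0], [0.0, 0.001, -1.0]]
force: [0.6, -0.5, -0.5]
opening: 1.001
```

```bash
python3 - <<'E'
from h import *
goto((630.3,214.7,48.5,74.2))
E
```

```text
t 20.6 at [630.2 215.4  48.8] psi 74.0 q1 0.18 q6 -1.115 F [ 0.6 -0.5 -0.5] M [-0.  0.  0.] op 1.001 tilt [0. 0.]
  -> (630.3, 214.7, 48.5, 74.2) : [-0.07, 0.03, 0.03] -0.003
```

>>> move_arm(commands=[[0,0,0,0],[0,0,0,0],[0,0,0,0],[0,0,0,0],[0,0,0,0],[0,0,0,0],[0,0,0,0],[0,0,0,0],[0,0,-2,0],[0,0,-5,0],[0,0,-9,0],[0,0,-13,0]], hand=1, force=30)

```text
clock: 21.55
tool_pos: [628.6, 215.0, 177.6]
tcp_rot: [[0.275, 0.961, -0.005], [0.961, -0.275, -0.001], [-0.002, -0.004, -1.0]]
force: [1.0, 0.3, 0.1]
opening: 0.471
```

>>> move_arm(commands=[[0,0,-3,0],[-23.9,2.4,-3,0],[-23.9,2.4,-3,0],[-23.9,2.4,-3,0],[-23.9,2.4,-3,0],[-23.9,2.4,-3,0],[-23.9,2.4,-3,0],[-23.9,2.4,-3,0],[-23.9,2.4,-3,0],[-23.9,2.4,-3,0],[-23.9,2.4,-3,0]])

```text
clock: 22.47
tool_pos: [587.4, -19.9, 208.1]
tcp_rot: [[0.274, 0.962, -0.001], [0.962, -0.274, 0.001], [0.0, -0.001, -1.0]]
force: [-0.4, 0.4, -0.2]
opening: 0.479
```

```bash
python3 - <<'E'
from h import *
f=grab("wrist");carrier(f)
P=cloud(f);hsv=cv2.cvtColor(f["image"],cv2.COLOR_RGB2HSV)
H,S=hsv[...,0].astype(int),hsv[...,1].astype(int);m=((H<6)|(H>174))&(S>140)&(P[...,2]>175)&(P[...,2]<215)
b=cv2.minAreaRect(P[m][:,:2].astype(np.float32));print("held",m.sum(),b)
goto((587.2,-21.4,96,74.2))
E
```

```text
bar 687 [532.8 -49.9] [22.  13.4] ang 73.8 z 135.38974626525194
bar 3102 [556.8  35.1] [97.3 13. ] ang 74.4 z 135.39270106476624
bar 867 [575.  98.] [29.4 12.8] ang 72.7 z 135.4183915698477
rim 4734 [508.1  39. ] [181.4  86.4] ang 73.0 z 61.32941042373773
rim 590 [576.5 -59.7] [28.2 50.8] ang 74.8 z 61.13520075486224
rim 1495 [629.2  56.8] [ 46.  108.1] ang 10.1 z 61.400821632018506
all [636.4 -17.2] [203.9 372.5] ang 62.5
held 6762 ((584.2963256835938, -19.064006805419922), (40.691890716552734, 41.48883056640625), 74.29257202148438)
t 22.5 at [587.4 -19.7 208.1] psi 74.1 q1 -0.21 q6 -1.500 F [ 0.6 -0.   0.2] M [-0. -0.  0.] op 0.478 tilt [-0.  0.]
  -> (587.2, -21.4, 96, 74.2) : [-0.17, 0.03, 11.21] -0.001
```

>>> move_arm(commands=[[-0.15,0,3,0],[-0.15,0,6,0],[-0.15,0,9,0],[-0.15,0,10.5,0],[-0.15,0,11,0],[-0.15,0,11,0],[-0.15,0,11,0],[-0.15,0,11,0],[-0.15,0,11,0]])

```text
clock: 23.27
tool_pos: [588.4, -22.5, 100.4]
tcp_rot: [[0.275, 0.961, 0.004], [0.961, -0.275, -0.001], [0.0, 0.004, -1.0]]
force: [0.2, -1.1, -0.2]
opening: 0.476
```

```bash
python3 - <<'E'
from h import *
goto((587.2,-21.4,88,74.2))
E
```

```text
t 23.3 at [588.4 -22.5 100.4] psi 74.0 q1 -0.21 q6 -1.503 F [ 0.2 -1.1 -0.2] M [-0.  0. -0.] op 0.476 tilt [ 0. -0.]
  -> (587.2, -21.4, 88, 74.2) : [0.08, -0.15, 1.24] -0.003
```

>>> move_arm(commands=[[0.05,-0.1,0.3,0],[0.05,-0.1,0.6,0],[0.05,-0.1,0.9,0],[0.05,-0.1,1.0,0],[0.05,-0.1,1.0,0],[0.05,-0.1,1.0,0]])

```text
clock: 23.77
tool_pos: [586.0, -21.8, 88.2]
tcp_rot: [[0.275, 0.961, -0.0], [0.961, -0.275, 0.0], [-0.0, -0.0, -1.0]]
force: [-0.5, -0.3, -0.9]
opening: 0.473
```

```bash
python3 - <<'E'
from h import *
goto((587.2,-21.4,88,74.2))
E
```

```text
t 23.8 at [586.  -21.8  88.2] psi 74.0 q1 -0.21 q6 -1.502 F [-0.5 -0.3 -0.9] M [ 0. -0. -0.] op 0.473 tilt [-0.  0.]
  -> (587.2, -21.4, 88, 74.2) : [0.07, 0.1, 0.02] -0.003
```

>>> move_arm(commands=[[0,0,0,0],[0,0,0,0],[0,0,0,0],[0,0,-0.5,0],[0,0,-2,0],[0,0,-5,0],[0,0,-9,0],[0,0,-11,0],[0,0,-11,0],[0,0,-11,0]], hand=-0.3)

```text
clock: 24.6
tool_pos: [587.2, -21.9, 200.9]
tcp_rot: [[0.275, 0.961, 0.005], [0.961, -0.275, -0.001], [0.0, 0.005, -1.0]]
force: [-0.8, -0.0, -0.2]
opening: 0.648
```

```bash
python3 - <<'E'
from h import *
f=grab("wrist");pots(f);save(f,"w6.png")
f=grab("top");pots(f);pots(f,"blue");carrier(f)
goto((554,25.5,200,-15.7))
E
```

```text
red 1112 circ [504.7  37.4] r 18.8 rect [499.9  36.3] [18.4 37.6] z 77.54953181932457
red 2072 circ [583.1 -20.7] r 20.5 rect [582.8 -20.7] [38.3 40.1] z 77.49245701817395
red 2067 circ [603.9  47.5] r 20.2 rect [603.9  47.7] [39.8 38.4] z 77.52929355015723
blue 237 circ [611.6 313.2] r 20.9 rect [611.4 313.3] [41.1 37.7] z 39.15012810614951
blue 257 circ [521.4 322. ] r 20.8 rect [521.3 321.8] [39.2 40.2] z 39.20309778006026
all [ 626.6 -107.7] [416.2 329.1] ang 77.0
t 24.7 at [585.3 -21.6 197.2] psi 74.0 q1 -0.21 q6 -1.502 F [ 0.2  0.4 -0.2] M [ 0. -0. -0.] op 0.649 tilt [-0.  0.]
  -> (554, 25.5, 200, -15.7) : [3.66, -4.31, -0.27] 1.566
```

View pics/w6.png

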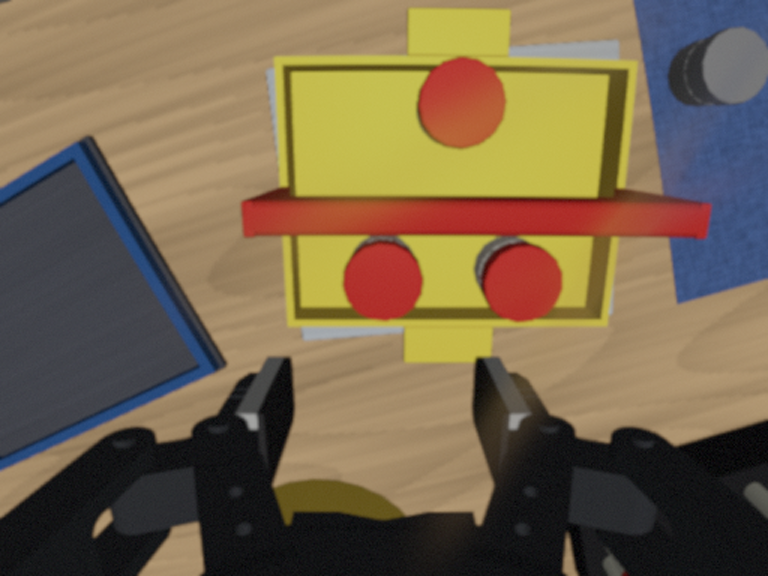

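All three pots are upright in the carrier, at (462,103), (383,280) and (521,282). Now to the handle.

>>> move_arm(commands=[[3.7,-4.3,0,0.12],[3.7,-4.3,0,0.24],[3.7,-4.3,0,0.36],[3.7,-4.3,0,0.48],[3.7,-4.3,0,0.6],[3.7,-4.3,0,0.72],[3.7,-4.3,0,0.84],[3.7,-4.3,0,0.96],[3.7,-4.3,0,1.08],[3.7,-4.3,0,1.2],[3.7,-4.3,0,1.32],[3.7,-4.3,0,1.44]], hand=-0.6)

```text
clock: 25.7
tool_pos: [553.7, 25.8, 195.8]
tcp_rot: [[0.988, -0.153, -0.005], [-0.153, -0.988, 0.001], [-0.005, 0.0, -1.0]]
force: [-0.1, 0.2, -0.3]
opening: 0.798
```

>>> move_arm(commands=[[0,0,0,0.12],[0,0,0,0.12],[0,0,0,0.12],[0,0,0,0.12]])

```text
clock: 26.03
tool_pos: [554.4, 25.8, 197.1]
tcp_rot: [[0.965, -0.262, -0.002], [-0.262, -0.965, 0.0], [-0.002, 0.0, -1.0]]
force: [0.5, -0.5, -0.4]
opening: 0.8
```

```bash
python3 - <<'E'
from h import *
f=grab("wrist");carrier(f)
goto((554,25.5,129,-15.7))
E
```

```text
bar 811 [576.7 102.4] [20.  12.5] ang 75.4 z 135.38261383518977
bar 3995 [549.2   6.2] [137.9  12.7] ang 74.0 z 135.34603393928066
rim 2969 [503.2  73.9] [146.9  56. ] ang 51.0 z 61.37628957116462
rim 3179 [625.1  40.8] [ 55.8 143.4] ang 7.6 z 61.41852022811835
rim 1223 [ 746.6 -109.7] [83.5 12.3] ang 68.8 z 62.65499897432019
rim 573 [494.  -48.5] [ 5.4 56.7] ang 74.5 z 60.53011997226096
rim 569 [568.9 -69.5] [ 6.4 58.5] ang 75.8 z 60.656485112207264
all [620.8  -0.5] [192.9 327.9] ang 68.2
t 26.1 at [554.5  25.7 197.4] psi -15.2 q1 -0.14 q6 0.130 F [ 0.2  0.1 -0.1] M [-0.  0. -0.] op 0.799 tilt [-0.  0.]
  -> (554, 25.5, 129, -15.7) : [-0.04, 0.03, 6.84] 0.008
```

>>> move_arm(commands=[[0,0,2,0.01],[0,0,4.5,0.01],[0,0,6,0.01],[0,0,6.7,0.01],[0,0,6.7,0.01],[0,0,6.7,0.01],[0,0,6.7,0.01]])

```text
clock: 26.67
tool_pos: [555.9, 25.5, 132.7]
tcp_rot: [[0.962, -0.274, 0.002], [-0.274, -0.962, -0.0], [0.002, -0.0, -1.0]]
force: [0.5, -0.1, 0.3]
opening: 0.805
```

```bash
python3 - <<'E'
from h import *
goto((554.5,25.8,129,-15.9))
E
```

```text
t 26.7 at [555.9  25.5 132.7] psi -15.9 q1 -0.14 q6 0.141 F [ 0.5 -0.1  0.3] M [ 0.1  0.1 -0.1] op 0.805 tilt [ 0. -0.]
  -> (554.5, 25.8, 129, -15.9) : [-0.15, 0.01, 0.37] -0.0
```

>>> move_arm(commands=[[0,0,0,0],[0,0,0,0],[0,0,0,0],[0,0,0,0],[0,0,0,0],[0,0,0,0],[0,0,0,0],[0,0,0,0],[0,0,0,0]], hand=1, force=80)

```text
clock: 27.42
tool_pos: [555.1, 25.7, 131.9]
tcp_rot: [[0.962, -0.274, 0.0], [-0.274, -0.962, -0.0], [0.0, 0.0, -1.0]]
force: [-3.2, -0.4, 5.7]
opening: 0.146
```

```bash
python3 - <<'E'
from h import *
goto((554.5,25.8,129,-15.9))
E
```

```text
t 27.4 at [555.1  25.7 131.9] psi -15.9 q1 -0.14 q6 0.142 F [-3.2 -0.4  5.7] M [ 0.1  0.4 -0.1] op 0.146 tilt [ 0. -0.]
  -> (554.5, 25.8, 129, -15.9) : [-0.06, 0.0, 0.29] -0.0
```

>>> move_arm(commands=[[0,0,-0.5,0],[0,0,-1.2,0],[0,0,-2.2,0],[0,0,-3.5,0],[0,0,-5,0],[0,0,-6.3,0],[0,0,-7,0],[0,0,-7,0],[0,0,-7,0],[0,0,-7,0]])

```text
clock: 28.25
tool_pos: [554.3, 25.7, 200.5]
tcp_rot: [[0.962, -0.274, -0.002], [-0.274, -0.962, 0.0], [-0.002, 0.0, -1.0]]
force: [-0.5, -0.5, -5.6]
opening: 0.152
```

```bash
cat >> h.py <<'E'
def tilt(f,lo,hi):
    P=cloud(f);hsv=cv2.cvtColor(f["image"],cv2.COLOR_RGB2HSV);H,S,V=[hsv[...,i].astype(int) for i in range(3)];z=P[...,2]
    m=(((H<6)|(H>174))&(S>140)|(H>22)&(H<36)&(S>110))&(P[...,0]<700)
    for nm,mm in(("yel",m&(H>20)&(H<40)),("bar",m&((H<6)|(H>174)))):
        mm=mm&(z>lo[nm])&(z<hi[nm]);Q=P[mm]
        A=np.c_[Q[:,:2]-Q[:,:2].mean(0),np.ones(len(Q))];c,*_=np.linalg.lstsq(A,Q[:,2],rcond=None)
        print(nm,len(Q),"slopes",np.round(c[:2],3),"z %.1f"%c[2],"ctr",Q[:,:2].mean(0))
E
python3 - <<'E'
from h import *
f=grab("top");tilt(f,dict(yel=120,bar=195),dict(yel=150,bar=225));pots(f,"blue")
P=cloud(f)
goto((554.5,-120,200,-3),(562,-269.4,200,9.7))
E
```

```text
yel 213 slopes [-0. -0.] z 130.0 ctr [538.  -48.2]
bar 134 slopes [ 0.3 -0.1] z 203.8 ctr [534.9 -42.3]
blue 239 circ [611.  313.9] r 21.2 rect [611.1 313. ] [40.7 37.7] z 39.63088739665477
blue 253 circ [521. 322.] r 20.7 rect [520. 322.] [40.  38.8] z 39.44687830825842
t 28.3 at [554.2  25.8 200.1] psi -15.9 q1 -0.14 q6 0.142 F [-0.6  0.3 -5.4] M [-0.  0. -0.] op 0.146 tilt [-0.  0.]
  -> (554.5, -120, 200, -3) : [4.03, 14.01, 0.01] -0.226
  -> (562, -269.4, 200, 9.7) : [8.85, 28.17, 0.0] -0.447
```

Lift is level, and 5.5 N is consistent with the carrier plus three pots. Traversing smoothly to the dock.

>>> move_arm(commands=[[0.3,0.9,0,-0.02],[1,3.1,0,-0.05],[1.9,5.9,0,-0.1],[2.8,9,0,-0.145],[3.9,12.4,0,-0.195],[4.9,15.8,0,-0.25],[6,19,0,-0.3],[6.9,21.9,0,-0.35],[7.7,24.5,0,-0.39],[8.3,26.5,0,-0.42],[8.7,27.7,0,-0.44],[8.85,28.2,0,-0.447]])

```text
clock: 29.3
tool_pos: [562.0, -271.9, 199.9]
tcp_rot: [[0.986, 0.167, -0.002], [0.167, -0.986, 0.0], [-0.002, -0.001, -1.0]]
force: [1.0, -0.2, -4.5]
opening: 0.153
```

>>> move_arm(commands=[[0,0,0,0],[0,0,0,0],[0,0,0,0],[0,0,0,0]])

```text
clock: 29.63
tool_pos: [562.7, -268.5, 201.1]
tcp_rot: [[0.986, 0.169, -0.001], [0.169, -0.986, 0.001], [-0.0, -0.001, -1.0]]
force: [-0.5, 0.4, -5.1]
opening: 0.149
```

```bash
python3 - <<'E'
from h import *
f=grab("wrist");save(f,"w7.png");np.savez("w7.npz",P=cloud(f),img=f["image"])
t=grab("top");save(t,"top2.png");tilt(t,dict(yel=120,bar=195),dict(yel=150,bar=225))
s=grab("side");save(s,"side2.png");tilt(s,dict(yel=120,bar=195),dict(yel=150,bar=225))
goto((562,-269.4,200,9.7))
E
```

```text
yel 341 slopes [ 0. -0.] z 130.4 ctr [ 615.  -213.4]
bar 121 slopes [ 0.2 -0. ] z 204.5 ctr [ 551.1 -195.8]
yel 800 slopes [-0. -0.] z 130.4 ctr [ 490.8 -282.3]
bar 906 slopes [-0. -0.] z 203.1 ctr [ 557.8 -275.7]
t 29.8 at [ 562.9 -268.9  201.5] psi 9.7 q1 -0.61 q6 -0.778 F [ 0.2  0.8 -5.8] M [0.  0.  0.1] op 0.149 tilt [0. 0.]
  -> (562, -269.4, 200, 9.7) : [-0.09, 0.03, 0.15] 0.001
```

View pics/side2.png

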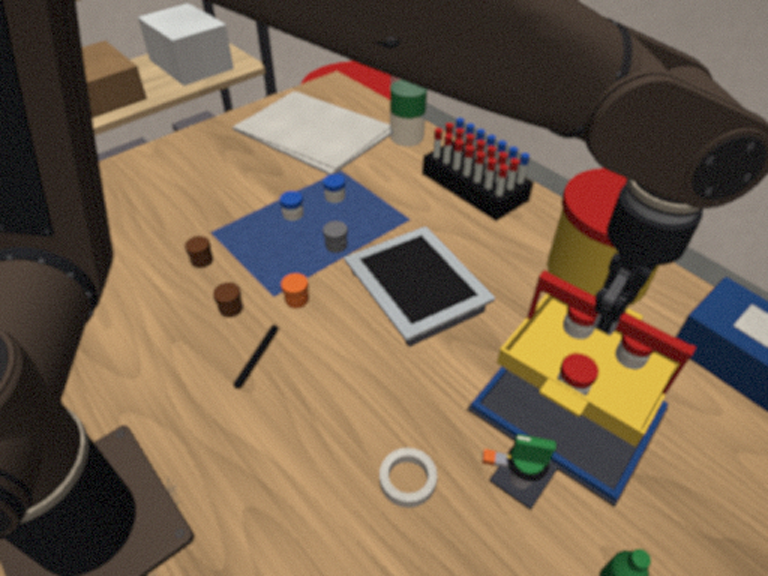

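View pics/w7.png

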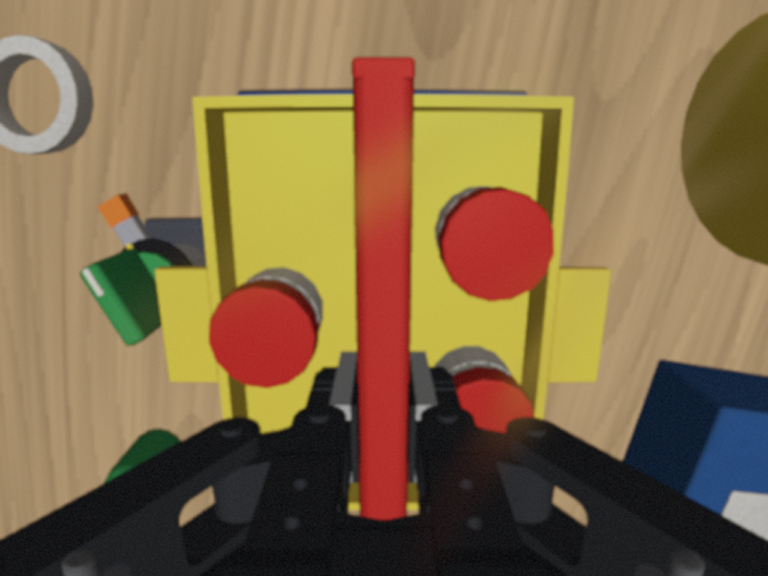

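Side view: carrier level at about (600,360) above the dock. The wrist view shows the fence's +y side at (238–527, 92). I'll check the dock centre against it.

```bash
python3 - <<'E'
from h import *
d=np.load("w7.npz");P=d["P"];hsv=cv2.cvtColor(d["img"],cv2.COLOR_RGB2HSV);H,S=hsv[...,0].astype(int),hsv[...,1].astype(int)
c,s=np.cos(np.radians(9.7)),np.sin(np.radians(9.7));R=np.array([[c,s],[-s,c]])
m=(H>100)&(H<125)&(S>110)&(P[...,2]<40);m[100:]=False
Q=(P[m][:,:2]-[562,-269.4])@R.T;print(m.sum(),np.percentile(Q,[2,50,98],axis=0),np.median(P[m][:,2]))
m=(H>22)&(H<36)&(S>110)&(P[...,2]>115)&(P[...,2]<145);Q=(P[m][:,:2]-[562.7,-268.6])@R.T;print("carrier rel",np.percentile(Q,[.5,99.5],axis=0))
for n in("top","side"):
    d=np.load(n+"0.npz");P=d["P"];hsv=cv2.cvtColor(d["img"],cv2.COLOR_RGB2HSV);H,S=hsv[...,0].astype(int),hsv[...,1].astype(int)
    Q=(P[...,:2]-[562,-269.4])@R.T
    m=(H>100)&(H<125)&(S>110)&(P[...,2]>13)&(P[...,2]<24)&(abs(Q[...,0])<110)&(abs(Q[...,1])<130)
    q=Q[m]
    for nm,k in(("x-",(q[:,0]<-60)&(abs(q[:,1])<80)),("x+",(q[:,0]>60)&(abs(q[:,1])<80)),("y-",(q[:,1]<-80)&(abs(q[:,0])<60)),("y+",(q[:,1]>80)&(abs(q[:,0])<60))):
        i=0 if nm[0]=="x" else 1;print(n,nm,np.percentile(q[k,i],[5,50,95]),np.round(np.degrees(np.polyfit(q[k,1-i],q[k,i],1)[0]*1),2))
goto((562,-269.4,110,9.7))
E
```

```text
4 [[-44.2 104.3]
 [-43.  104.3]
 [-39.2 104.5]] 16.54557175677877
carrier rel [[-90.8 -87.1]
 [ 91.3  89.4]]
top x- [-83.  -79.3 -75.6] 0.06
top x+ [78.7 81.9 85.3] -0.02
top y- [-103.2  -99.4  -96.6] 0.11
top y+ [ 98.2 102.1 105.5] 0.07
side x- [-86.1 -82.9 -78.5] 0.12
side x+ [75.  77.5 81.2] -0.28
side y- [-104.2 -100.9  -97.4] -0.06
side y+ [ 95.9  98.7 101.8] -0.13
t 29.8 at [ 562.9 -268.9  201.5] psi 9.7 q1 -0.61 q6 -0.778 F [ 0.2  0.8 -5.8] M [0.  0.  0.1] op 0.149 tilt [0. 0.]
  -> (562, -269.4, 110, 9.7) : [-0.09, 0.03, 9.15] 0.001
```

>>> move_arm(commands=[[-0.05,0,0.7,0],[-0.05,0,2,0],[-0.05,0,3.5,0],[-0.05,0,5,0],[-0.05,0,6.3,0],[-0.05,0,7.3,0],[-0.05,0,7.8,0],[-0.05,0,8,0],[-0.05,0,8,0],[-0.05,0,8,0],[-0.05,0,8,0]])

```text
clock: 30.7
tool_pos: [562.9, -270.4, 122.6]
tcp_rot: [[0.986, 0.168, 0.002], [0.168, -0.986, -0.001], [0.002, 0.002, -1.0]]
force: [-0.3, 0.6, -4.9]
opening: 0.15
```

```bash
python3 - <<'E'
from h import *
goto((562,-269.4,106,9.7))
E
```

```text
t 30.7 at [ 562.9 -270.4  122.6] psi 9.7 q1 -0.61 q6 -0.779 F [-0.3  0.6 -4.9] M [0.  0.  0.1] op 0.150 tilt [ 0. -0.]
  -> (562, -269.4, 106, 9.7) : [-0.08, -0.11, 1.66] -0.0
```

>>> move_arm(commands=[[-0.05,0,0.3,0],[-0.05,0,0.6,0],[-0.05,0,0.9,0],[-0.05,0,1.2,0],[-0.05,0,1.4,0],[-0.05,0,1.5,0],[-0.05,0,1.5,0],[-0.05,0,1.5,0]])

```text
clock: 31.37
tool_pos: [561.7, -270.0, 106.3]
tcp_rot: [[0.986, 0.168, -0.0], [0.168, -0.986, 0.0], [-0.0, -0.0, -1.0]]
force: [0.2, -0.7, -5.6]
opening: 0.148
```

```bash
python3 - <<'E'
from h import *
goto((562,-269.4,105,9.7))
E
```

```text
t 31.4 at [ 561.7 -270.   106.3] psi 9.7 q1 -0.61 q6 -0.780 F [ 0.2 -0.7 -5.6] M [-0.1  0.   0. ] op 0.148 tilt [-0.  0.]
  -> (562, -269.4, 105, 9.7) : [0.04, -0.05, 0.13] -0.0
```

>>> move_arm(commands=[[0,0,0.05,0],[0,0,0.1,0],[0,0,0.15,0],[0,0,0.15,0],[0,0,0.15,0]])

```text
clock: 31.78
tool_pos: [561.8, -270.0, 105.0]
tcp_rot: [[0.986, 0.168, 0.0], [0.168, -0.986, -0.0], [0.0, 0.0, -1.0]]
force: [-0.4, 0.1, -4.3]
opening: 0.148
```

```bash
python3 - <<'E'
from h import *
goto((562,-269.4,105,9.7))
E
```

```text
t 31.8 at [ 561.8 -270.   105. ] psi 9.7 q1 -0.61 q6 -0.780 F [-0.4  0.1 -4.3] M [ 0.1  0.1 -0. ] op 0.148 tilt [ 0. -0.]
  -> (562, -269.4, 105, 9.7) : [0.03, -0.06, -0.0] -0.0
```

>>> move_arm(commands=[[0,0,0.1,0],[0,0,0.1,0],[0,0,0.1,0]])

```text
clock: 32.03
tool_pos: [561.8, -270.1, 105.0]
tcp_rot: [[0.986, 0.168, 0.0], [0.168, -0.986, -0.0], [-0.0, 0.0, -1.0]]
force: [-2.5, 1.0, 2.3]
opening: 0.151
```

>>> move_arm(commands=[[0,0,0,0],[0,0,0,0],[0,0,0,0],[0,0,0,0],[0,0,-1,0],[0,0,-3,0],[0,0,-6,0],[0,0,-9,0],[0,0,-11,0],[0,0,-11,0],[0,0,-11,0]], hand=-0.6)

```text
clock: 32.95
tool_pos: [562.6, -270.6, 216.4]
tcp_rot: [[0.986, 0.168, 0.004], [0.168, -0.986, -0.003], [0.003, 0.003, -1.0]]
force: [-0.1, 0.9, -0.3]
opening: 0.801
```

```bash
python3 - <<'E'
from h import *
f=grab("wrist");carrier(f,8);pots(f)
P=cloud(f);hsv=cv2.cvtColor(f["image"],cv2.COLOR_RGB2HSV);H,S=hsv[...,0].astype(int),hsv[...,1].astype(int)
c,s=np.cos(np.radians(9.7)),np.sin(np.radians(9.7));R=np.array([[c,s],[-s,c]])
m=(H>22)&(H<36)&(S>110)&(P[...,2]>25)&(P[...,2]<45);Q=(P[m][:,:2]-[562,-269.4])@R.T;print("rim in dock",np.percentile(Q,[.3,99.7],axis=0),np.median(P[m][:,2]))
goto((434.3,-291,210,36.6))
E
```

```text
bar 513 [ 549.3 -192.3] [13.1 19.8] ang 9.8 z 108.39925164284702
bar 2517 [ 566.9 -294.3] [ 12.5 130. ] ang 9.2 z 108.40552260811799
rim 503 [ 745.8 -107. ] [67.3  8.6] ang 65.7 z 35.41963675405884
rim 2878 [ 512.1 -279.3] [ 82.9 179.1] ang 9.4 z 34.342490497741665
rim 2980 [ 612.8 -262.2] [ 82.  179.3] ang 9.8 z 34.422583167300616
rim 215 [ 743.2 -173.4] [ 3.7 29.9] ang 23.0 z 38.74378305997686
rim 334 [ 774.7 -209.4] [ 4.6 49.3] ang 56.7 z 37.341122671917276
all [ 638.6 -239.4] [353.3 204.6] ang 22.2
red 1523 circ [ 597.3 -227.4] r 20.0 rect [ 597.7 -227.4] [39.4 36.2] z 50.655985899376276
red 1113 circ [ 517.6 -276.9] r 19.9 rect [ 518.4 -280. ] [39.2 30.9] z 50.464307800408505
red 1406 circ [ 608.3 -298.1] r 20.1 rect [ 608.3 -298.3] [38.  39.7] z 50.409357250213986
rim in dock [[-91.4 -90.5]
 [235.4 150. ]] 34.39455531493894
t 33.0 at [ 561.7 -269.9  214.1] psi 9.7 q1 -0.61 q6 -0.780 F [-0.3  0.2 -1. ] M [0. 0. 0.] op 0.803 tilt [ 0. -0.]
  -> (434.3, -291, 210, 36.6) : [-12.91, -0.07, 0.41] -0.47
```

Carrier seated: rim at the right height, centred within about 1.5 mm, pots upright. Back to the thumbscrew.

>>> move_arm(commands=[[-12.9,0,0.4,-0.12],[-12.9,0,0.4,-0.24],[-12.9,0,0.4,-0.36],[-12.9,0,0.4,-0.47],[-12.9,0,0.4,-0.47],[-12.9,0,0.4,-0.47],[-12.9,0,0.4,-0.47],[-12.9,0,0.4,-0.47],[-12.9,0,0.4,-0.47]], hand=-1)

```text
clock: 33.75
tool_pos: [435.4, -291.5, 209.8]
tcp_rot: [[0.803, 0.597, 0.0], [0.597, -0.803, 0.0], [0.0, -0.0, -1.0]]
force: [0.2, 0.1, 0.0]
opening: 1.001
```

```bash
python3 - <<'E'
from h import *
f=grab("wrist");thumb(f,"w8.png")
goto((434.3,-291,90,36.6))
E
```

```text
bartop 925 [ 434.1 -290.6] [11.6 43.2] ang 36.2 pca -54.1 z 100.22858110699826
bartop green 759 [ 434.  -290.5] [11.6 43. ] ang 36.2 pca -54.9 z 100.14912606611182
toe end [ 412.2 -257.2   49. ] dir deg 121.6
t 33.8 at [ 435.4 -291.5  209.8] psi 36.6 q1 -0.78 q6 -1.423 F [-0.3 -0.6 -0.3] M [-0.  0. -0.] op 0.997 tilt [0. 0.]
  -> (434.3, -291, 90, 36.6) : [-0.05, -0.1, 11.98] 0.001
```

>>> move_arm(commands=[[-0.05,-0.1,3,0],[-0.05,-0.1,6,0],[-0.05,-0.1,9,0],[-0.05,-0.1,11,0],[-0.05,-0.1,11.8,0],[-0.05,-0.1,11.8,0],[-0.05,-0.1,11.8,0],[-0.05,-0.1,11.8,0],[-0.05,-0.1,11.8,0]])

```text
clock: 34.55
tool_pos: [434.7, -292.2, 93.9]
tcp_rot: [[0.803, 0.596, 0.003], [0.596, -0.803, -0.003], [0.001, 0.004, -1.0]]
force: [0.4, 0.4, 0.5]
opening: 0.997
```

```bash
python3 - <<'E'
from h import *
goto((434,-291.2,90,36.6))
E
```

```text
t 34.5 at [ 434.7 -292.2   93.9] psi 36.6 q1 -0.79 q6 -1.425 F [0.4 0.4 0.5] M [ 0.  0. -0.] op 0.997 tilt [ 0. -0.]
  -> (434, -291.2, 90, 36.6) : [-0.0, -0.12, 0.39] 0.0
```

>>> move_arm(commands=[[0,0,0.1,0],[0,0,0.1,0],[0,0,0.1,0],[0,0,0.1,0],[0,0,0.1,0],[0,0,0.1,0],[0,0,0.1,0],[0,0,0.1,0],[0,0,0.1,0]], hand=1, force=30)

```text
clock: 35.3
tool_pos: [433.6, -291.1, 91.0]
tcp_rot: [[0.803, 0.596, -0.0], [0.596, -0.803, 0.0], [0.0, -0.0, -1.0]]
force: [0.2, 0.3, 1.3]
opening: 0.134
```

```bash
python3 - <<'E'
from h import *
goto((434,-291.2,90,36.6))
E
```

```text
t 35.3 at [ 433.6 -291.1   91. ] psi 36.6 q1 -0.79 q6 -1.425 F [0.2 0.3 1.3] M [ 0.1  0.  -0. ] op 0.134 tilt [-0.  0.]
  -> (434, -291.2, 90, 36.6) : [0.03, 0.03, 0.1] 0.0
```

>>> move_arm(commands=[[0,0,0,0.1],[0,0,0,0.2],[0,0,0,0.3],[0,0,0,0.4],[0,0,0,0.5],[0,0,0,0.6],[0,0,0,0.7],[0,0,0,0.8],[0,0,0,0.9],[0,0,0,1.0]])

```text
clock: 36.13
tool_pos: [433.9, -291.1, 91.0]
tcp_rot: [[0.934, -0.358, 0.001], [-0.358, -0.934, -0.0], [0.001, -0.0, -1.0]]
force: [1.7, 0.9, 0.3]
opening: 0.132
```

>>> move_arm(commands=[[0,0,0,0.1],[0,0,0,0.2],[0,0,0,0.3],[0,0,0,0.4],[0,0,0,0.5],[0,0,0,0.6],[0,0,0,0.7],[0,0,0,0.8],[0,0,0,0.8],[0,0,0,0.8]])

```text
clock: 36.97
tool_pos: [434.1, -291.3, 91.0]
tcp_rot: [[0.4, -0.916, 0.002], [-0.916, -0.4, -0.0], [0.001, -0.001, -1.0]]
force: [2.7, 0.7, -0.4]
opening: 0.133
```

```bash
cat > m.py <<'E'
from h import *
s=robot.state();R=s["tcp_rot"];print("psi %.2f Mz %.3f M"%(np.degrees(np.arctan2(R[1,0],R[0,0])),s["moment"][2]),["%.3f"%v for v in s["moment"]],"J6 %.3f op %.3f"%(s["joint_efforts"][5],s["opening"]),s["tool_pos"])
E
python3 m.py
```

```text
psi -66.40 Mz -0.049 M ['-0.022', '-0.459', '-0.049'] J6 0.014 op 0.133 [ 434.1 -291.3   91. ]
```

>>> move_arm(commands=[[0,0,0,0.05],[0,0,0,0.1],[0,0,0,0.15],[0,0,0,0.15]])

```text
clock: 37.3
tool_pos: [434.1, -291.3, 91.0]
tcp_rot: [[0.258, -0.966, 0.002], [-0.966, -0.258, -0.001], [0.001, -0.001, -1.0]]
force: [3.2, 0.2, -0.9]
opening: 0.136
```

```bash
python3 m.py
```

```text
psi -75.06 Mz -0.056 M ['-0.017', '-0.534', '-0.056'] J6 0.165 op 0.136 [ 434.1 -291.3   91. ]
```

>>> move_arm(commands=[[0,0,0,0.025],[0,0,0,0.05]])

```text
clock: 37.47
tool_pos: [434.1, -291.4, 91.0]
tcp_rot: [[0.209, -0.978, 0.002], [-0.978, -0.209, -0.001], [0.001, -0.001, -1.0]]
force: [4.3, -0.2, -1.5]
opening: 0.136
```

```bash
python3 m.py
```

```text
psi -77.91 Mz 0.026 M ['-0.076', '-0.640', '0.026'] J6 -0.119 op 0.136 [ 434.1 -291.4   91. ]
```

>>> move_arm(commands=[[0,0,0,0.02],[0,0,0,0.03],[0,0,0,0.03]])

```text
clock: 37.72
tool_pos: [434.0, -291.4, 91.0]
tcp_rot: [[0.179, -0.984, 0.001], [-0.984, -0.179, -0.001], [0.001, -0.001, -1.0]]
force: [5.7, -0.7, -1.6]
opening: 0.136
```

```bash
python3 m.py
```

```text
psi -79.69 Mz -0.021 M ['-0.017', '-0.829', '-0.021'] J6 0.016 op 0.136 [ 434.  -291.4   91. ]
```

>>> move_arm(commands=[[0,0,0,0.02],[0,0,0,0.03],[0,0,0,0.03]])

```text
clock: 37.97
tool_pos: [434.0, -291.4, 91.0]
tcp_rot: [[0.149, -0.989, 0.001], [-0.989, -0.149, -0.001], [0.001, -0.001, -1.0]]
force: [5.4, -0.0, -1.5]
opening: 0.129
```

```bash
python3 m.py
```

```text
psi -81.40 Mz 0.085 M ['-0.115', '-0.952', '0.085'] J6 0.177 op 0.129 [ 434.  -291.4   91. ]
```

>>> move_arm(commands=[[0,0,0,0.02],[0,0,0,0.03],[0,0,0,0.03],[0,0,0,0.03]])

```text
clock: 38.3
tool_pos: [434.0, -291.3, 91.0]
tcp_rot: [[0.12, -0.993, 0.001], [-0.993, -0.12, -0.001], [0.001, -0.001, -1.0]]
force: [5.5, -0.6, -1.6]
opening: 0.141
```

```bash
python3 m.py;python3 m.py; python3 - <<'E'
from h import *
f=grab("side");cv2.imwrite("pics/s3.png",cv2.resize(f["image"][260:350,300:410,::-1],(660,540),interpolation=cv2.INTER_CUBIC))
E
python3 m.py
```

```text
psi -83.11 Mz 0.143 M ['-0.067', '-0.947', '0.143'] J6 0.132 op 0.141 [ 434.  -291.3   91. ]
psi -83.11 Mz 0.143 M ['-0.067', '-0.947', '0.143'] J6 0.132 op 0.141 [ 434.  -291.3   91. ]
psi -83.11 Mz 0.160 M ['-0.071', '-0.922', '0.160'] J6 0.133 op 0.136 [ 434.1 -291.4   91. ]
```

>>> move_arm(commands=[[0,0,0,0.02],[0,0,0,0.03],[0,0,0,0.03],[0,0,0,0.03]])

```text
clock: 38.68
tool_pos: [434.1, -291.4, 91.0]
tcp_rot: [[0.09, -0.996, 0.001], [-0.996, -0.09, -0.001], [0.001, -0.001, -1.0]]
force: [5.2, -1.8, -2.5]
opening: 0.133
```

```bash
python3 m.py
```

```text
psi -84.83 Mz 0.182 M ['-0.055', '-0.907', '0.182'] J6 0.132 op 0.133 [ 434.1 -291.4   91. ]
```

>>> move_arm(commands=[[0,0,0,0.02],[0,0,0,0.03],[0,0,0,0.03],[0,0,0,0.03]])

```text
clock: 39.02
tool_pos: [434.0, -291.4, 91.0]
tcp_rot: [[0.06, -0.998, 0.001], [-0.998, -0.06, -0.001], [0.001, -0.001, -1.0]]
force: [5.0, -0.2, -2.8]
opening: 0.134
```

```bash
python3 m.py
```

```text
psi -86.56 Mz 0.160 M ['-0.083', '-0.900', '0.160'] J6 0.132 op 0.134 [ 434.  -291.4   91. ]
```

Torque plateaus at about 0.17–0.18, roughly 0.22 net of the offset: the clutch is slipping. One small last increment to make it definite, then release.

>>> move_arm(commands=[[0,0,0,0.02],[0,0,0,0.04],[0,0,0,0.04],[0,0,0,0.04]])

```text
clock: 39.35
tool_pos: [434.1, -291.4, 91.0]
tcp_rot: [[0.02, -1.0, 0.001], [-1.0, -0.02, -0.001], [0.001, -0.001, -1.0]]
force: [4.9, -1.0, -2.5]
opening: 0.14
```

```bash
python3 m.py
```

```text
psi -88.86 Mz 0.111 M ['-0.107', '-0.933', '0.111'] J6 0.080 op 0.140 [ 434.1 -291.4   91. ]
```

>>> move_arm(commands=[[0,0,0,0],[0,0,0,0],[0,0,0,0],[0,0,0,0],[0,0,0,0],[0,0,-2,0],[0,0,-5,0],[0,0,-9,0],[0,0,-12,0],[0,0,-12,0],[0,0,-12,0],[0,0,-12,0]], hand=-1)

```text
clock: 40.35
tool_pos: [433.1, -290.8, 210.2]
tcp_rot: [[0.02, -1.0, -0.001], [-1.0, -0.02, 0.001], [-0.001, 0.001, -1.0]]
force: [-0.0, -0.1, -0.7]
opening: 0.997
```

```bash
python3 - <<'E'
from h import *
f=grab("wrist");thumb(f,"w9.png");pots(f);save(f,"w9.png")
goto()
E
```

```text
bartop 898 [ 435.1 -291.7] [43.4 11.3] ang 1.5 pca -178.7 z 100.08270649754296
bartop green 731 [ 435.1 -291.8] [43.5 11.1] ang 0.9 pca -179.5 z 100.01449720829575
toe end [ 487.8 -282.2   49.7] dir deg 9.1
red 198 circ [ 569.3 -351.6] r 6.7 rect [ 571.2 -351.3] [ 4.9 13.4] z 77.48339024730986
red 216 circ [ 542.7 -194.4] r 9.0 rect [ 545.1 -193.9] [ 5.7 18. ] z 74.4367216983313
red 1726 circ [ 516.6 -277.2] r 19.4 rect [ 517.7 -276.2] [34.8 38.6] z 50.538223480290526
t 40.4 at [ 432.7 -290.4  209.2] psi -88.9 q1 -0.79 q6 0.765 F [ 0.3  0.1 -0.5] M [-0.  0. -0.] op 1.002 tilt [-0.  0.]
```

View pics/w9.png

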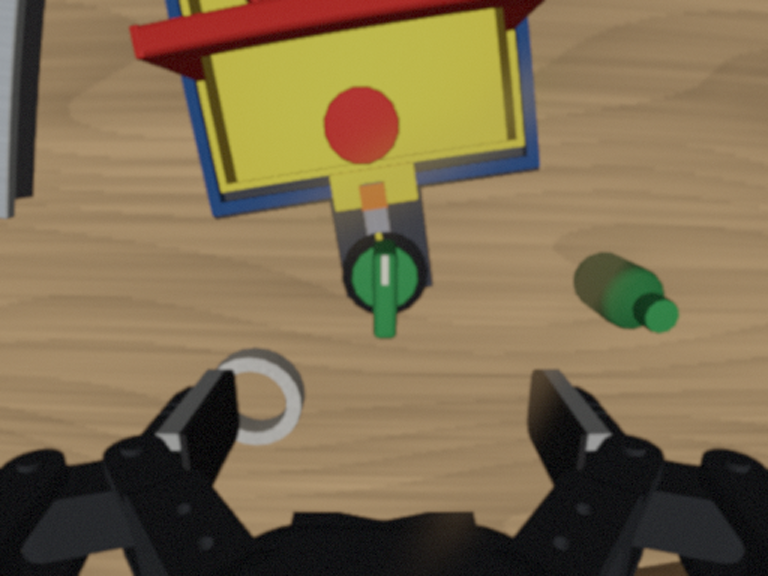

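Toe end (373,195) is over the lug at about 9° (dock x is 9.7°), with the bar at about 1°, so the slip is about 8–9°. Final check, then hand in.

```bash
python3 - <<'E'
from h import *
f=grab("top");pots(f,"blue");pots(f)
goto()
print(robot.job_done())
E
```

```text
blue 236 circ [611.1 314.5] r 21.3 rect [611.7 313.6] [39.3 38.4] z 39.25251885515945
blue 259 circ [520.5 322.3] r 20.7 rect [520.2 321.5] [38.1 40. ] z 39.20667551512622
red 246 circ [ 608.9 -296.9] r 20.5 rect [ 609.1 -297.3] [39.7 38.3] z 50.797257759682225
red 243 circ [ 597.7 -224.8] r 20.4 rect [ 597.8 -226.1] [38.2 37.5] z 50.74182005206217
red 247 circ [ 516.2 -275.6] r 20.5 rect [ 516.8 -275.6] [36.7 40.1] z 50.87594620947607
t 40.5 at [ 432.6 -290.3  208.8] psi -88.9 q1 -0.79 q6 0.765 F [1.1 1.4 0.7] M [-0.  0.  0.] op 1.000 tilt [-0.  0.]
the job is handed in; nothing more can be done
None
```

The job is done and handed in at about 40 s on the robot's clock, and none of my last checks failed.

- **Latch opened:** I turned the thumbscrew anticlockwise about 91° first, and the toe stood well clear of the dock.
- **Pots:** three red-capped pots were present. All three stand upright in the carrier, and both blue-capped pots are where they started to within about 1 mm. One red pot sits close to the near wall of the tray, nearer than I had planned, but its cap is at the same height as the others.
- **Carrier:** it was carried level and set down inside the dock fence, about 1.5 mm off centre against 7 mm of room.
- **Latch closed:** I turned the thumbscrew clockwise until the torque levelled off. The toe points along the dock's x axis over the near lug, at about 9.1° where the dock is at 9.7°. I turned on by about 4° (0.07 rad) after that to make the slip definite. The bar is about 8–9° past the spindle, which is about 0.15 rad of slip against the 30° allowed.

The torque reading at the slip was 0.16–0.18 N m, or about 0.22 N m once I allow for an offset of about -0.05 that I judged by eye. It fell to 0.11 N m on the last small turn. I therefore relied on the wrist picture of the marks for the slip figure.

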